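Brush out a welded canister leaning in its cradle

TASK

The canister in the leaning cradle has just been welded: lift the purge cap off its mouth and lay it flat, fitting up, in the round parts dish. Then take the tube brush from its stand and scrub the inside of the canister with three full strokes, each one right down to the bottom and back up until about half of the bristle head is out of the mouth, and stand the brush back in its stand, bristles down. Drop neither cap nor brush, and leave the other things on the bench where they are.

Things in the scene. Friction and masses are not known exactly. Their poses are not given: they have to be found in the camera images.
- canister: Round stainless canister, open at one end, strapped immovably in a grey V-cradle: 76 mm outside diameter, 70 mm bore, 115 mm long, 110 mm deep inside. Origin: centre of its closed bottom's outside, 45 mm above the bench. z is its axis, pointing out through the mouth; it leans 35 degrees from vertical, roughly towards the robot. Strap bolts stick out 64 mm either side of the axis at z = 55 mm.
- canister_floor (a point): Centre of the canister's inner bottom, 5 mm up its axis from its origin; same axes as the canister.
- canister_mouth (a point): Centre of the canister's mouth, in the plane of the rim, 115 mm up its axis from its origin; same axes as the canister.
- purge_cap: Loose aluminium cap over the canister's mouth: disc 86 mm across, 6 mm thick; below it a skirt 16 mm deep, outside the tube with 2 mm of play; on top a round gas fitting 28 mm in diameter, 34 mm tall, to grip it by. About 0.12 kg. Origin: on its axis at the skirt's lower edge; z points out through the fitting; disc top at z = 22 mm, fitting's end at 56 mm. Pulls off along the canister's axis.
- dish: Round shallow steel parts dish, fixed to the bench; 160 mm across the rim, inner floor about 138 mm across, rim 26 mm high. Origin: centre of its underside on the bench, z up.
- dish_floor (a point): Centre of the dish's inner floor, 5 mm above the bench.
- brush: Wire tube brush 200 mm long, standing upright, bristles down, loose in its stand. From its lower end: bristle head 75 mm long, 62 mm across (stiff core 52 mm), thin steel stem, round wooden handle 26 mm in diameter from 122 to 192 mm, rounded end at 200 mm. About 0.15 kg. Origin: centre of the flat bristle end; z points to the handle's end. Same all round.
- brush_stand: Dark steel stand fixed to the bench: plate 120 x 120 x 8 mm with an upright tube offcut, 73 mm outside and 65 mm inside diameter, whose rim is 78 mm above the bench. Origin: centre of its underside on the bench, z up.
- stand_floor (a point): Centre of the inner floor of the stand's tube, 13 mm above the bench: the brush's origin is here when it stands in place.
- grinder: Bystander: angle grinder with orange body lying on the bench, about 320 mm long and 75 mm high. Origin under its body; its x axis runs along it to the head.
- spray_bottle: Bystander: grey trigger spray bottle standing on the bench, 88 mm across, 225 mm tall. Origin: centre of its underside.
- housing: Bystander: open folded aluminium box, 100 x 200 x 90 mm high. Origin: centre of its underside.
- weld_square: Bystander: flat red triangular welding square, about 95 x 95 x 18 mm, lying on the bench. Origin: on its underside near the middle.
Not all that is in view belongs to the job. Leave any orange look-alike of the purge_cap alone. Of the things shaped like the brush, the bare steel one is meant.

How it is judged:
By the outcome, as a careful person would: the job done as asked, in the order asked, and still so for the second after the job is handed in, with the robot touching nothing.
It also fails if it takes over 67 s, if anything falls off the work surface, if the arm or the gripper's body presses on something with over 40 N, if the wrist force passes 120 N, or if a joint passes its speed limit or range.

ROBOT

A 7-joint arm with a two-finger parallel gripper is mounted at the origin on the work surface. World frame = base frame: x ahead of the robot, y to its left, z up, the work surface at z = 0. Lengths are in m, angles in rad, forces in N, time in s.
With the tool pointing down it reaches from about 0.425 to 0.95 m from the base axis. Payload 4.7 kg.
Tool frame: the origin (TCP) lies at the very end of the fingers, on their centre line; the grasp point (between the pads) lies 19 mm behind it; y points along the fingers, x is the direction in which the jaws open and shut, and the axes are right-handed (so a half turn about y gives the same grasp; the last joint's range is limited). The gripper opens to 87 mm and grips with 3 to 60 N. Pads are 19 mm wide; open, the fingers measure 117 mm over their backs; the gripper's body (75 mm by 190 mm) begins 51 mm behind the grasp point.
Start: joints at [-1.137, 0.469, -0.049, 1.532, 0.024, 1.141, -0.082], TCP at [0.301, 0.604, 0.223] pointing down, gripper open.
Joint ranges: [-2.59, 2.59], [-0.33, 1.99], [-1.39, 1.29], [0.1, 2.45], [-1.04, 4.18], [0.21, 1.99], [-2.66, 2.66]. Speed limits (rad/s): [2.57, 2.57, 3.14, 3.14, 3.14, 3.14, 3.14].

INTERFACE

Orientations are given as a unit quaternion [x, y, z, w].
In Python, from rig import robot, imaging gives the robot as it stands.
- The arm moves only by the tool play_rows, never from a script. Its argument "targets" is a list of rows, each a list of 2 entries, a list of its own where there are three numbers: the shift along the tool's x, y, z in cm, then the turn, a rotation vector about the tool's x, y, z in rad. A call has exactly 8 rows; each row shifts and turns the commanded pose from where the row before left it, along the tool's axes as they then stand; what a row does not reach is not made up. A row lasts 1/8 s, in which the tool goes at most 62.5 mm and 10.7 degrees, less where a joint would pass 70% of its speed; a pose out of reach is approached as far as the arm can. A call is refused whole if a number of a shift passes 6.25 or a number of a turn 0.188, either way. A call with a gripper value outside its range is refused whole. "hand" is the closure, from -1 (fully open) to 1 (shut), set as the call begins (left out, the last holds). The fingers move at their own pace and stop on an object; "grip_force" is the grip in N (left out, the last holds). Time passes only in rows, so rows that do not move let the fingers close, or fill a call up. It gives the time, the measured TCP pose, the force and the opening at its end, in the units of the state.
- robot.get_obs(): the state, without advancing time (a new reading comes with each control period).
- imaging.camera(name): name is "side" or "top" or "wrist"; returns a dict with "frame" (384x512x3 uint8, blue, green, red), "mtx" (3x3 intrinsics, pixels), "R" (3x3) and "t" (3): a world point X has camera coordinates R X + t. Camera axes: x right, y down, z forward; pixel columns grow to the right and rows downward; lengths in m; the calibration is good to about 2 mm. A picture is of the moment at which its call begins. There is no depth.
- robot.hand_in(): hands the job in, once; it reports no verdict.
The state is a dict: "clock": time; "joint_pos": joint angles; "joint_vel": joint speeds; "tau": joint torques, N m; "eef_pos": TCP position; "orientation": TCP orientation; "ft_force": force on the tool from outside, world axes, zero at the start; "moment": the same for the moment, N m; "finger_gap": finger opening in m.
Only numpy, scipy, OpenCV 4.12 (cv2) and the standard library are available. Lean on these libraries where they do the work, as an engineer would, in place of code of your own. Each camera call takes 0.05 s, during which the arm holds its last target.

## Working session

There is one attempt and no reset: what is moved stays moved. The work goes in short steps, Python scripts to look and compute and a tool call to move; the robot and the scene stay as the last step left them, time stands still between calls to the robot, and variables do not carry over. Pictures are saved under pics/ and viewed, and the job is handed in when it is done.

Besides the shell and the picture viewer there is one more tool, called by a JSON object that holds its "api" and its "payload". play_rows: Moves the arm, as the interface text tells. Its arguments: {"type":"object","properties":{"targets":{"type":"array","items":{"type":"array"}},"hand":{"type":"number"},"grip_force":{"type":"number"}},"required":["targets"]}

```bash
ls; mkdir -p pics
python3 - <<'E'
from rig import robot, imaging
import cv2
o=robot.get_obs(); print(o)
for n in ["side","top","wrist"]:
    c=imaging.camera(n); cv2.imwrite(f"pics/{n}0.png",c["frame"]); print(n,c["mtx"].tolist(),c["R"].round(4).tolist(),c["t"].round(4).tolist())
E
```

```text
pics
{'clock': 0.0, 'joint_pos': array([-1.13690466,  0.46946765, -0.04861658,  1.53368443,  0.02411851,
        1.14096776, -0.08229774]), 'joint_vel': array([-0.00046473, -0.00097206, -0.00077163, -0.00048172, -0.00016757,
        0.00120031,  0.00164253]), 'tau': array([ 2.95126401e-04, -5.07971978e+01, -8.04348313e-02, -2.36164016e+01,
       -6.13764371e-02,  3.80375201e-02,  1.61411240e-04]), 'eef_pos': array([0.30107276, 0.60347855, 0.22148584]), 'orientation': array([ 0.60171397,  0.37145469, -0.37259231, -0.60094649]), 'ft_force': array([ 0.07360937, -0.24827727, -0.14975231]), 'moment': array([ 0.00200092, -0.00991259,  0.05467116]), 'finger_gap': 0.08698540906574279}
side [[391.31549655060434, 0.0, 251.02325471285815], [0.0, 391.31549655060434, 191.9322797388994], [0.0, 0.0, 1.0]] [[0.7581, -0.6522, -0.0009], [-0.4541, -0.5269, -0.7184], [0.4681, 0.545, -0.6956]] [-0.4639, 0.3142, 0.8969]
top [[367.5254186215375, 0.0, 255.04122697735875], [0.0, 367.5254186215375, 194.5883170425753], [0.0, 0.0, 1.0]] [[0.01, -0.9995, 0.0306], [-0.996, -0.0126, -0.0882], [0.0885, -0.0296, -0.9956]] [-0.0457, 0.5745, 1.2057]
wrist [[281.1979529475256, 0.0, 251.8918563186102], [0.0, 281.1979529475256, 196.98515340810627], [0.0, 0.0, 1.0]] [[0.4466, 0.8947, -0.0021], [0.8593, -0.4283, 0.2796], [0.2492, -0.1267, -0.9601]] [-0.6743, -0.0336, 0.3918]
```

View pics/side0.png

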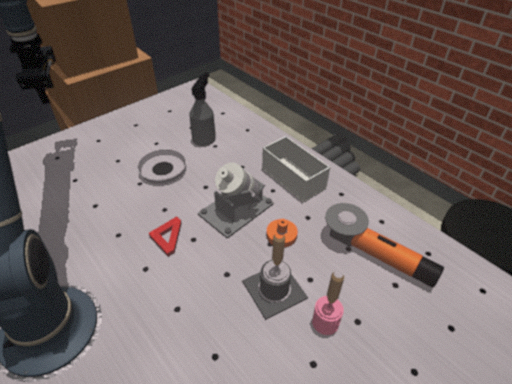

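View pics/top0.png

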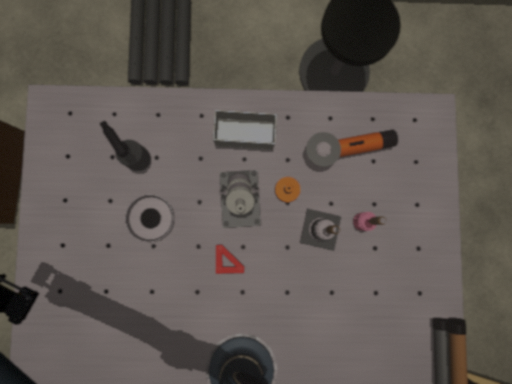

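View pics/wrist0.png

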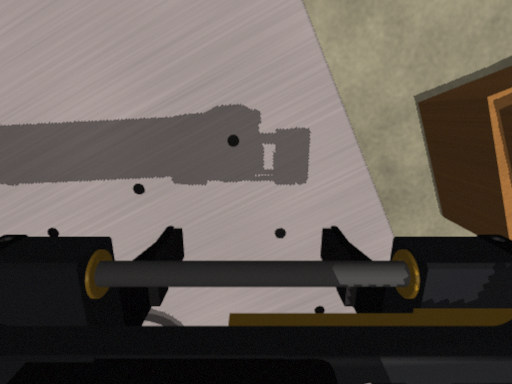

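Run:
```python
import cv2,numpy as np
from scipy.spatial.transform import Rotation as R
print(R.from_quat([ 0.60171397,  0.37145469, -0.37259231, -0.60094649]).as_matrix().round(3))
s=cv2.imread("pics/side0.png");t=cv2.imread("pics/top0.png")
def crop(im,x0,y0,x1,y1,k,n):
    c=cv2.resize(im[y0:y1,x0:x1],None,fx=k,fy=k,interpolation=cv2.INTER_CUBIC)
    for x in range((x0//10+1)*10,x1,10):
        cv2.line(c,((x-x0)*k,0),((x-x0)*k,6),(0,0,255),1)
        if x%20==0: cv2.putText(c,str(x),((x-x0)*k,16),0,.35,(0,0,255),1)
    for y in range((y0//10+1)*10,y1,10):
        cv2.line(c,(0,(y-y0)*k),(6,(y-y0)*k),(0,0,255),1)
        if y%20==0: cv2.putText(c,str(y),(8,(y-y0)*k+4),0,.35,(0,0,255),1)
    cv2.imwrite("pics/"+n,c)
crop(s,185,150,345,270,5,"s_c.png")
crop(s,235,225,355,335,5,"s_b.png")
crop(t,205,160,345,260,5,"t_c.png")
crop(s,130,140,200,190,8,"s_d.png")
crop(t,115,185,185,250,8,"t_d.png")
```

```text
[[ 0.446 -0.001 -0.895]
 [ 0.895 -0.002  0.446]
 [-0.002 -1.    -0.   ]]
```

View pics/s_c.png

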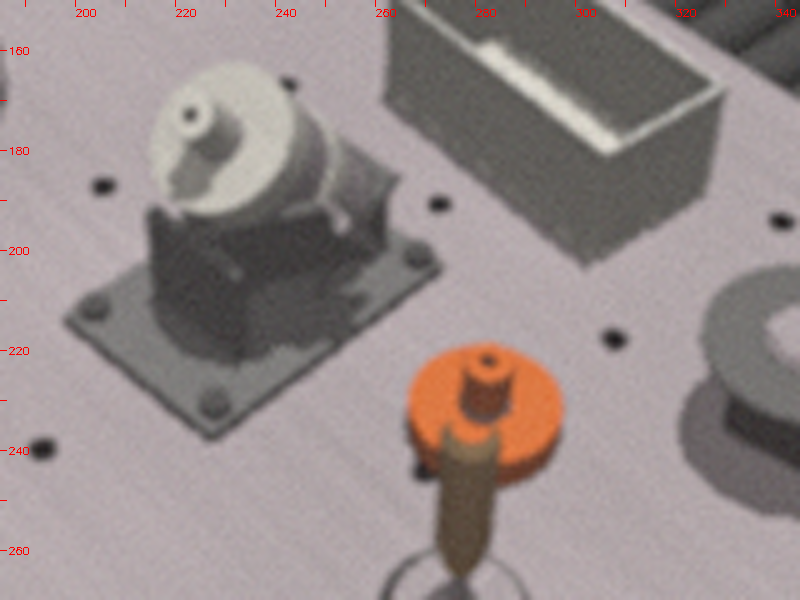

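View pics/s_b.png

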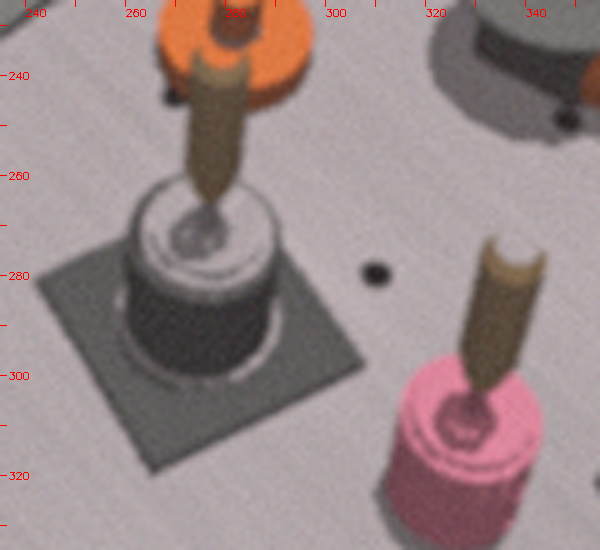

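View pics/t_c.png

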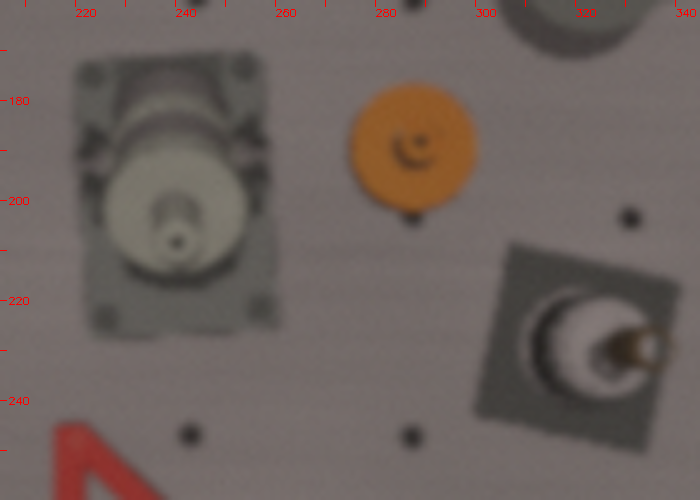

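View pics/t_d.png

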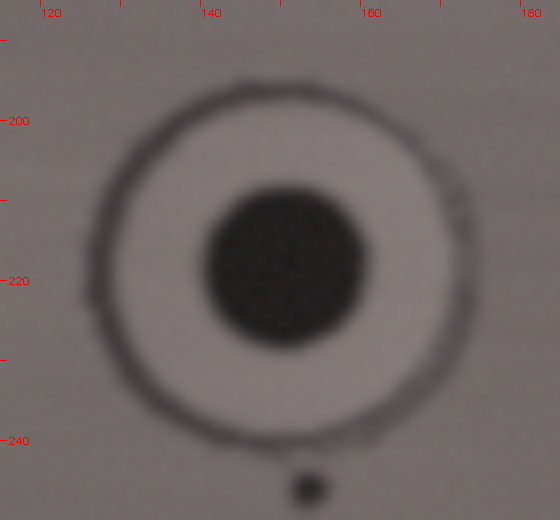

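View pics/s_d.png

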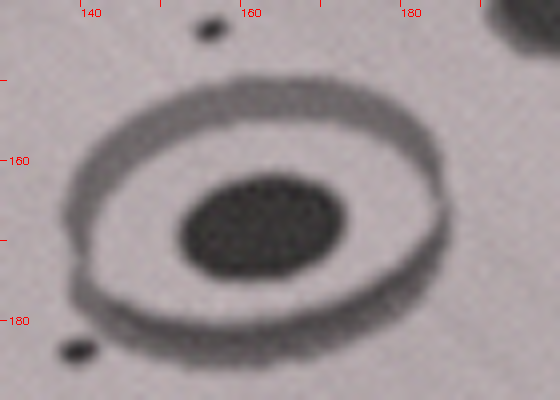

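```bash
cat > h.py <<'E'
import numpy as np, cv2
from scipy.optimize import least_squares
from scipy.spatial.transform import Rotation as Rot
C={}
C['side']=(np.array([[391.3155,0,251.0233],[0,391.3155,191.9323],[0,0,1]]),np.array([[0.7581,-0.6522,-0.0009],[-0.4541,-0.5269,-0.7184],[0.4681,0.545,-0.6956]]),np.array([-0.4639,0.3142,0.8969]))
C['top']=(np.array([[367.5254,0,255.0412],[0,367.5254,194.5883],[0,0,1]]),np.array([[0.01,-0.9995,0.0306],[-0.996,-0.0126,-0.0882],[0.0885,-0.0296,-0.9956]]),np.array([-0.0457,0.5745,1.2057]))
def proj(n,X):
    K,R,t=C[n]; p=K@(R@np.asarray(X,float)+t); return p[:2]/p[2]
def atz(n,uv,z):
    K,R,t=C[n]; d=R.T@np.linalg.solve(K,[uv[0],uv[1],1]); c=-R.T@t
    return c+d*(z-c[2])/d[2]
def tri(obs):
    f=lambda X: np.concatenate([proj(n,X)-uv for n,uv in obs])
    r=least_squares(f,[.6,0,.1]); return r.x,r.fun
E
python3 - <<'E'
from h import *
print("dish", atz('top',(150.5,218.3),.005),atz('side',(162.8,168.5),.005))
print('dish rim',atz('top',(115+281.5/8,185+266.5/8),.026))
for c in [(242.2,281.2),(308,298),(265.4,319.6)]: print('stand side',atz('side',c,.008).round(4))
tp=[atz('top',(205+a/5,160+b/5),.008) for a,b in [(510,243),(682,285),(648,455),(473,415)]]
print(np.round(tp,4)); print('stand c',np.mean(tp,0), 'side c',(atz('side',(242.2,281.2),.008)+atz('side',(308,298),.008))/2)
print('handle end',tri([('top',(336,229)),('side',(279,236))]))
print('fit end',tri([('top',(240.6,208.4)),('side',(223,173))]))
print('disc',tri([('top',(240,201)),('side',(229.6,177.6))]))
def f(p):
    a=np.array([np.sin(np.radians(35))*np.cos(p[2]),np.sin(np.radians(35))*np.sin(p[2]),np.cos(np.radians(35))])
    b=np.array([p[0],p[1],.045])
    r=[]
    for s,t,u in [(.155,(240.6,208.4),(223,173)),(.121,(240,201),(229.6,177.6))]:
        r+=list(proj('top',b+s*a)-t)+list(proj('side',b+s*a)-u)
    return np.array(r)
r=least_squares(f,[.6,0,3.1]);print(r.x,r.fun)
# cradle plate corners, z~?
for a,b in [(65,320),(212,440),(443,268)]: print('plate', atz('side',(185+a/5,150+b/5),.008).round(4))
for a,b in [(85,335),(280,328),(75,60),(262,52)]: print('plate t', atz('top',(205+a/5,160+b/5),.008).round(4))
E
```

```text
dish [0.49238171 0.31083615 0.005     ] [0.49426897 0.31052401 0.005     ]
dish rim [0.49188463 0.3065798  0.026     ]
stand side [ 0.4146 -0.1957  0.008 ]
stand side [ 0.5047 -0.3356  0.008 ]
stand side [ 0.3891 -0.31    0.008 ]
[[ 0.5309 -0.2172  0.008 ]
 [ 0.5037 -0.3349  0.008 ]
 [ 0.3887 -0.3105  0.008 ]
 [ 0.4145 -0.1918  0.008 ]]
stand c [ 0.45946117 -0.263581    0.008     ] side c [ 0.45963585 -0.26562234  0.008     ]
handle end (array([ 0.46269004, -0.26460892,  0.21001454]), array([-0.15799983,  0.20770462,  0.19077548, -0.02954899]))
fit end (array([0.52100824, 0.00704242, 0.17185822]), array([ 0.06331963, -0.0939695 , -0.1001891 ,  0.01183638]))
disc (array([0.54444335, 0.00985095, 0.14007184]), array([-0.07214086,  0.10529561,  0.11310622, -0.01392063]))
[0.61119491 0.01107628 3.18370379] [-0.02984239 -0.55968361  0.24069704 -0.29944042  0.46444559  0.87299103
 -0.30615283 -0.39161368]
plate [0.4629 0.0641 0.008 ]
plate [ 0.4723 -0.0626  0.008 ]
plate [ 0.6591 -0.0491  0.008 ]
plate t [0.4657 0.0704 0.008 ]
plate t [ 0.4717 -0.0609  0.008 ]
plate t [0.6524 0.0805 0.008 ]
plate t [ 0.6598 -0.047   0.008 ]
```

```bash
cat >> h.py <<'E'
AZ=3.195; B=np.array([.6112,.0112,.045]); T=np.radians(35)
def axis(az=AZ): return np.array([np.sin(T)*np.cos(az),np.sin(T)*np.sin(az),np.cos(T)])
def can(s,roll=0):
    a=axis(); y=-a; z=np.cross([0,0,1],-a*1.0); z=np.cross(a,[0,0,1.]); 
    h=np.array([-np.cos(AZ),-np.sin(AZ),0]); z=np.cross([0,0,1],h)
    x=np.cross(y,z); return B+s*a, np.column_stack([x,y,z])
def down(p,yaw):
    x=np.array([np.cos(yaw),np.sin(yaw),0]); y=np.array([0,0,-1.]); return np.array(p,float),np.column_stack([x,y,np.cross(x,y)])
def plan(p0,R0,p1,R1,n,pad=0):
    from scipy.spatial.transform import Slerp
    rv=Rot.from_matrix(R0.T@R1).as_rotvec(); P=p0.copy();R=R0.copy();rows=[]
    for i in range(n):
        tp=p0+(p1-p0)*(i+1)/n; s=np.round(R.T@(tp-P)*100,2); r=np.round(rv*(i+1)/n-rv*i/n,3)
        rows.append([s.tolist(),r.tolist()]); P=P+R@s/100; R=R@Rot.from_rotvec(r).as_matrix()
    rows+= [[[0,0,0],[0,0,0]]]*pad
    print('max shift',np.abs([r[0] for r in rows]).max(),'rot/row deg',np.degrees(np.linalg.norm(rv))/n)
    for i in range(0,len(rows),8): print(str(rows[i:i+8]).replace(' ',''))
def cur():
    from rig import robot
    o=robot.get_obs(); return o['eef_pos'],Rot.from_quat(o['orientation']).as_matrix(),o
E
python3 - <<'E'
from h import *
for uv,z in [((137,158),.1),((137,158),.0),((115,140),.225)]: print('bottle top',atz('top',uv,z).round(3))
print('bottle side',atz('side',(202,136),.03).round(3))
print('pink',atz('top',(362,222),.03).round(3))
p,R,o=cur(); print(*can(.275))
plan(p,R,*can(.275),13,3)
E
```

```text
bottle top [0.679 0.336 0.1  ]
bottle top [0.698 0.365 0.   ]
bottle top [0.706 0.362 0.225]
bottle side [0.68  0.344 0.03 ]
pink [ 0.487 -0.398  0.03 ]
[0.45369138 0.00277988 0.27026681] [[ 0.81798407  0.57275861 -0.05338196]
 [ 0.04372794  0.03061863  0.99857417]
 [ 0.57357644 -0.81915204  0.        ]]
max shift 4.78 rot/row deg 5.309773784414002
[[[-3.61,-0.37,-3.11],[-0.025,0.079,-0.043]],[[-3.34,-0.43,-3.4],[-0.025,0.079,-0.043]],[[-3.04,-0.49,-3.66],[-0.025,0.079,-0.043]],[[-2.72,-0.51,-3.9],[-0.025,0.079,-0.043]],[[-2.37,-0.52,-4.12],[-0.025,0.079,-0.043]],[[-2.03,-0.52,-4.3],[-0.025,0.079,-0.043]],[[-1.65,-0.48,-4.46],[-0.025,0.079,-0.043]],[[-1.28,-0.43,-4.59],[-0.025,0.079,-0.043]]]
[[[-0.9,-0.36,-4.69],[-0.025,0.079,-0.043]],[[-0.51,-0.28,-4.75],[-0.025,0.079,-0.043]],[[-0.12,-0.17,-4.77],[-0.025,0.079,-0.043]],[[0.26,-0.05,-4.78],[-0.025,0.079,-0.043]],[[0.64,0.1,-4.74],[-0.025,0.079,-0.043]],[[0,0,0],[0,0,0]],[[0,0,0],[0,0,0]],[[0,0,0],[0,0,0]]]
```

{"api": "play_rows", "payload": {"targets": [[[-3.61,-0.37,-3.11],[-0.025,0.079,-0.043]],[[-3.34,-0.43,-3.4],[-0.025,0.079,-0.043]],[[-3.04,-0.49,-3.66],[-0.025,0.079,-0.043]],[[-2.72,-0.51,-3.9],[-0.025,0.079,-0.043]],[[-2.37,-0.52,-4.12],[-0.025,0.079,-0.043]],[[-2.03,-0.52,-4.3],[-0.025,0.079,-0.043]],[[-1.65,-0.48,-4.46],[-0.025,0.079,-0.043]],[[-1.28,-0.43,-4.59],[-0.025,0.079,-0.043]]], "hand": -1}}

```text
clock: 1.15
eef_pos: [0.3953, 0.2326, 0.252]
orientation: [-0.671, -0.298, 0.022, 0.679]
ft_force: [0.9, 0.1, 0.0]
finger_gap: 0.0869
```

{"api": "play_rows", "payload": {"targets": [[[-0.9,-0.36,-4.69],[-0.025,0.079,-0.043]],[[-0.51,-0.28,-4.75],[-0.025,0.079,-0.043]],[[-0.12,-0.17,-4.77],[-0.025,0.079,-0.043]],[[0.26,-0.05,-4.78],[-0.025,0.079,-0.043]],[[0.64,0.1,-4.74],[-0.025,0.079,-0.043]],[[0,0,0],[0,0,0]],[[0,0,0],[0,0,0]],[[0,0,0],[0,0,0]]]}}

```text
clock: 2.15
eef_pos: [0.4539, 0.0043, 0.2703]
orientation: [-0.668, -0.231, -0.198, 0.679]
ft_force: [1.0, 0.3, 0.1]
finger_gap: 0.0871
```

```bash
cat > look.py <<'E'
import sys
from h import *
from rig import imaging
def snap(n,f,k=1.5):
    c=imaging.camera(n); cv2.imwrite('pics/'+f,cv2.resize(c['frame'],None,fx=k,fy=k,interpolation=cv2.INTER_CUBIC)); C[n]=(c['mtx'],c['R'],c['t']); return c
E
python3 - <<'E'
from look import *
p,R,o=cur(); print(p,R.round(3),o['joint_pos'].round(3),o['ft_force'].round(2),can(.275)[0])
c=snap('wrist','w1.png')
print(np.array(c['R']).tolist(),np.array(c['t']).tolist())
for s in (.155,.121,.115): print(s,proj('wrist',B+s*axis())*1.5)
E
```

```text
[0.45388821 0.00434275 0.27030508] [[ 0.815  0.578 -0.049]
 [ 0.039  0.03   0.999]
 [ 0.579 -0.815  0.002]] [-0.664 -0.297  0.421  2.385  0.506  0.462 -0.565] [0.98 0.28 0.13] [0.45369138 0.00277988 0.27026681]
[[0.8151605013041924, 0.03845754495739147, 0.5779570696421562], [-0.11504156623209906, -0.9671671401998417, 0.226612358349066], [0.5676960411631947, -0.2512145301400979, -0.7839722346449053]] [-0.5264892193827955, 0.023868636864233447, 0.1329125096680934]
0.155 [376.40932529 290.43478937]
0.121 [376.31610254 278.56038085]
0.115 [376.30155679 276.70759112]
```

View pics/w1.png

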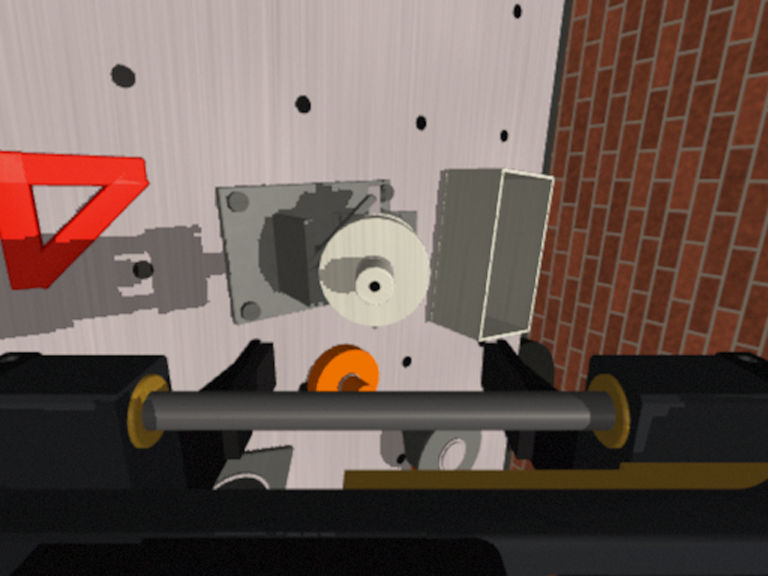

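Run:
```python
import cv2
im=cv2.imread('pics/w1.png')
cv2.imwrite('pics/w1c.png',cv2.resize(im[190:350,290:460],None,fx=4,fy=4,interpolation=cv2.INTER_CUBIC)[:600])
import numpy as np
g=im.astype(int); m=(g.min(2)>170)&(abs(g[:,:,2]-g[:,:,0])>8)
```

```text
(no output)
```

View pics/w1c.png

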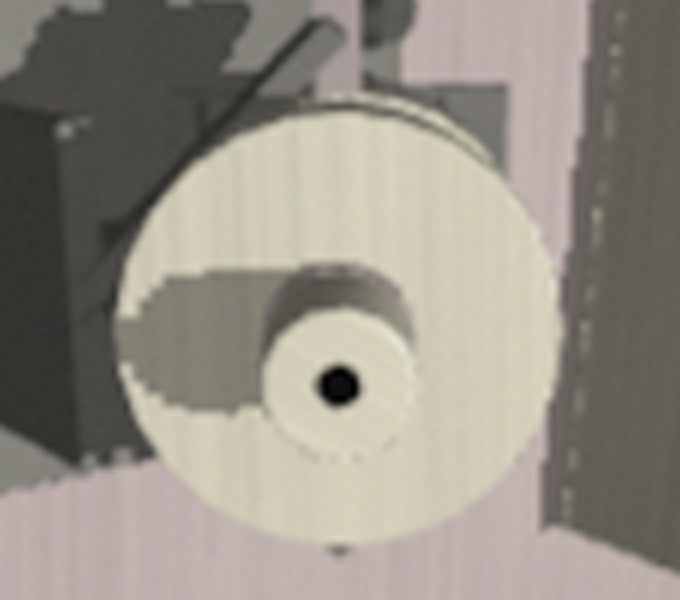

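Run:
```python
from h import *
C['wrist']=(np.array([[281.198,0,251.892],[0,281.198,196.985],[0,0,1]]),np.array([[0.8151605013041924, 0.03845754495739147, 0.5779570696421562], [-0.11504156623209906, -0.9671671401998417, 0.226612358349066], [0.5676960411631947, -0.2512145301400979, -0.7839722346449053]]),np.array([-0.5264892193827955, 0.023868636864233447, 0.1329125096680934]))
ob=[('top',.155,(240.6,208.4)),('side',.155,(223,173)),('top',.121,(240,201)),('side',.121,(229.6,177.6)),('wrist',.155,(374.5/1.5,286.5/1.5)),('wrist',.121,(374.6/1.5,272.1/1.5))]
def f(p):
    a=axis(p[2]); b=np.array([p[0],p[1],.045]); off={'top':p[3:6],'side':p[6:9],'wrist':p[9:12]}
    r=[]
    for n,s,uv in ob: r+=list((proj(n,b+s*a+off[n])-uv)/.6)
    return np.array(r+list(p[3:]/.002)+[(p[2]-3.206)/.03])
r=least_squares(f,[.6,0,3.1]+[0]*9);print(r.x.round(4),r.fun.round(2))
```

```text
[ 6.1060e-01  1.6100e-02  3.2305e+00  6.0000e-04 -5.0000e-04  1.0000e-04
  2.0000e-04 -1.1000e-03 -8.0000e-04 -8.0000e-04  1.6000e-03 -7.0000e-04] [-0.27 -1.07  0.46  0.    0.05  1.35 -0.84 -0.44  0.1  -0.97  0.07  1.36
  0.28 -0.25  0.04  0.11 -0.56 -0.42 -0.39  0.81 -0.37  0.82]
```

```bash
sed -i 's/^AZ=.*/AZ=3.212; B=np.array([.6108,.0140,.045]); T=np.radians(35)/' h.py
python3 - <<'E'
from h import *
p,R,o=cur(); print(can(.125)[0])
plan(p,R,*can(.140),5,3)
E
```

```text
[0.53928058 0.00895617 0.14739401]
max shift 2.7 rot/row deg 0.2565038382467061
[[[-0.03,2.69,0.0],[0.002,-0.004,0.001]],[[-0.02,2.7,-0.0],[0.002,-0.004,0.001]],[[-0.02,2.69,-0.01],[0.002,-0.004,0.001]],[[-0.02,2.69,-0.02],[0.002,-0.004,0.001]],[[-0.01,2.7,-0.02],[0.002,-0.004,0.001]],[[0,0,0],[0,0,0]],[[0,0,0],[0,0,0]],[[0,0,0],[0,0,0]]]
```

{"api": "play_rows", "payload": {"targets": [[[-0.03,2.69,0.0],[0.002,-0.004,0.001]],[[-0.02,2.7,0.0],[0.002,-0.004,0.001]],[[-0.02,2.69,-0.01],[0.002,-0.004,0.001]],[[-0.02,2.69,-0.02],[0.002,-0.004,0.001]],[[-0.01,2.7,-0.02],[0.002,-0.004,0.001]],[[0,0,0],[0,0,0]],[[0,0,0],[0,0,0]],[[0,0,0],[0,0,0]]]}}

```text
clock: 3.2
eef_pos: [0.5086, 0.0046, 0.1951]
orientation: [-0.667, -0.235, -0.195, 0.68]
ft_force: [-0.7, 0.2, 0.2]
finger_gap: 0.087
```

Run:
```python
from look import *
p,R,o=cur(); print(p,can(.140)[0],(R.T@(can(.14)[0]-p)*100).round(2),Rot.from_matrix(R.T@can(.14)[1]).as_rotvec().round(3),o['ft_force'].round(2))
c=snap('wrist','w2.png'); snap('side','s2.png')
for s in (.155,.121): print(s,proj('wrist',B+s*axis())*1.5)
```

```text
[0.50862381 0.00460374 0.19510608] [0.53069825 0.00835091 0.15968129] [-0.24  4.18  0.24] [ 0.006 -0.01   0.007] [-0.65  0.17  0.15]
0.155 [372.91915415 334.94439697]
0.121 [373.25205944 312.00779566]
```

View pics/w2.png

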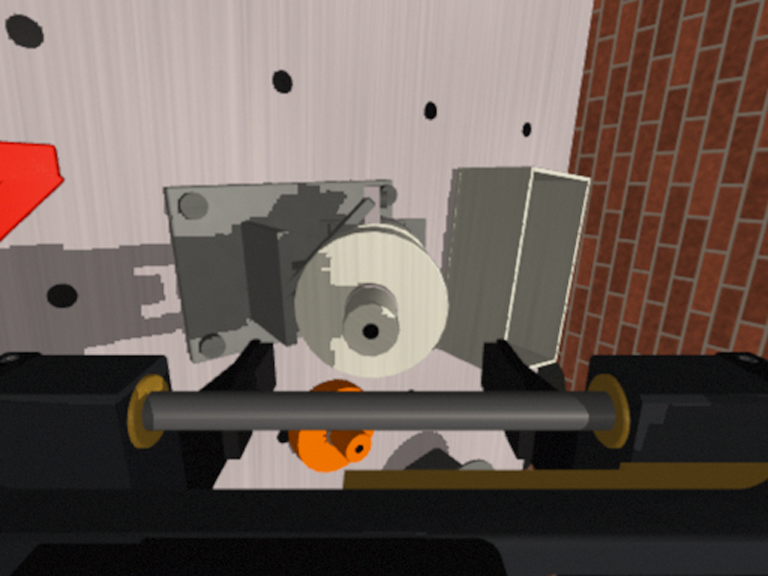

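View pics/s2.png

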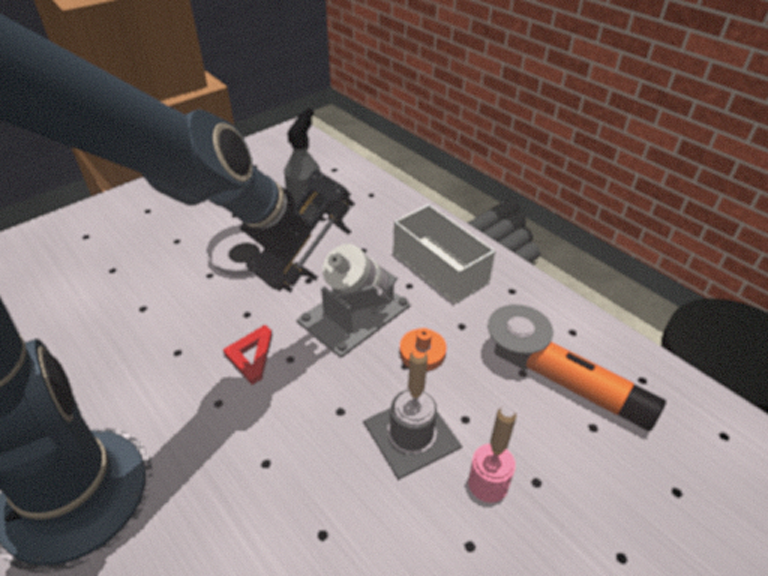

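Run:
```python
from h import *
p,R,o=cur(); t,Q=can(.125); t=t-Q[:,0]*.0006+Q[:,2]*.001
plan(p,R,t,Q,6,2)
```

```text
max shift 0.95 rot/row deg 0.13840995461984662
[[[-0.05,0.94,0.07],[0.001,-0.002,0.001]],[[-0.05,0.95,0.07],[0.001,-0.002,0.001]],[[-0.05,0.94,0.07],[0.001,-0.002,0.001]],[[-0.04,0.95,0.07],[0.001,-0.002,0.001]],[[-0.05,0.94,0.06],[0.001,-0.002,0.001]],[[-0.04,0.95,0.07],[0.001,-0.002,0.001]],[[0,0,0],[0,0,0]],[[0,0,0],[0,0,0]]]
```

{"api": "play_rows", "payload": {"targets": [[[-0.05,0.94,0.07],[0.001,-0.002,0.001]],[[-0.05,0.95,0.07],[0.001,-0.002,0.001]],[[-0.05,0.94,0.07],[0.001,-0.002,0.001]],[[-0.04,0.95,0.07],[0.001,-0.002,0.001]],[[-0.05,0.94,0.06],[0.001,-0.002,0.001]],[[-0.04,0.95,0.07],[0.001,-0.002,0.001]],[[0,0,0],[0,0,0]],[[0,0,0],[0,0,0]]]}}

```text
clock: 4.3
eef_pos: [0.5058, 0.0143, 0.1873]
orientation: [-0.67, -0.236, -0.188, 0.678]
ft_force: [0.1, 1.0, 0.5]
finger_gap: 0.0869
```

Run:
```python
from look import *
p,R,o=cur(); print(p,(R.T@(can(.125)[0]-p)*100).round(2),Rot.from_matrix(R.T@can(.14)[1]).as_rotvec().round(3),o['ft_force'].round(2))
c=snap('wrist','w3.png')
for s in (.155,.121): print(s,proj('wrist',B+s*axis())*1.5)
```

```text
[0.50583799 0.01429485 0.18731168] [ 0.42  5.17 -0.72] [ 0.009  0.003 -0.002] [0.15 1.04 0.53]
0.155 [386.40381212 358.12381872]
0.121 [385.38779031 331.55411502]
```

View pics/w3.png

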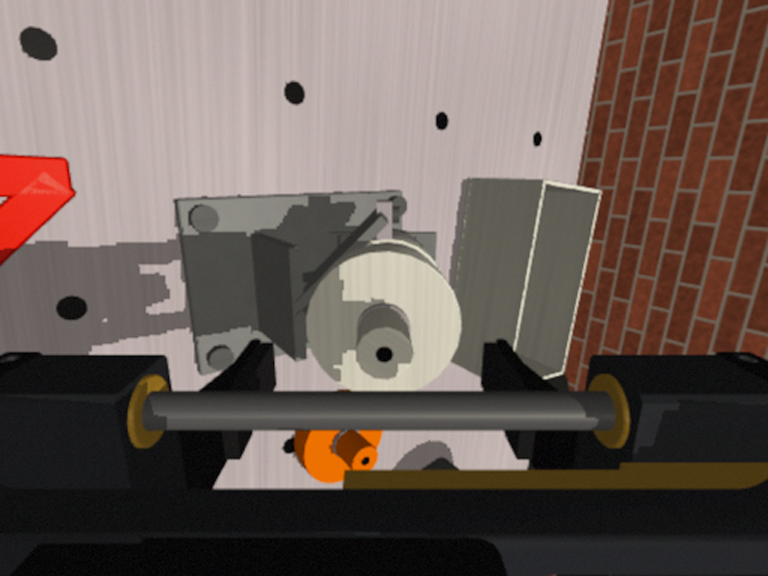

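Run:
```python
from h import *
p,R,o=cur(); print(o['joint_pos'].round(3),o['joint_vel'].round(3),o['tau'].round(1),R.round(3))
```

```text
[-1.451 -0.13   1.288  2.432  0.904  0.212 -0.897] [ 0.001 -0.    -0.001  0.001 -0.    -0.    -0.001] [ -0.    1.2  -2.4 -19.4   0.3  -1.2  -0. ] [[ 0.818  0.571 -0.067]
 [ 0.061  0.031  0.998]
 [ 0.572 -0.82  -0.009]]
```

```bash
cat > fit.py <<'E'
from h import *
import itertools
q=[[-1.13690466,0.46946765,-0.04861658,1.53368443,0.02411851,1.14096776,-0.08229774],[-0.664,-0.297,0.421,2.385,0.506,0.462,-0.565],[-1.451,-0.13,1.288,2.432,0.904,0.212,-0.897]]
P=[[0.30107276,0.60347855,0.22148584],[0.45388821,0.00434275,0.27030508],[0.50583799,0.01429485,0.18731168]]
Rm=[Rot.from_quat([0.60171397,0.37145469,-0.37259231,-0.60094649]).as_matrix(),np.array([[0.815,0.578,-0.049],[0.039,0.03,0.999],[0.579,-0.815,0.002]]),np.array([[0.818,0.571,-0.067],[0.061,0.031,0.998],[0.572,-0.82,-0.009]])]
def rz(a): return Rot.from_euler('z',a).as_matrix()
def ry(a): return Rot.from_euler('y',a).as_matrix()
def fk(q,g,s):
    yaw,d1,L1,ax,L2,bx,L3,tx,ty=g[:9]; Rt=Rot.from_rotvec(g[9:12]).as_matrix(); ex=g[12]
    R=rz(yaw+s[0]*q[0]); p=np.array([0,0,d1])
    R=R@ry(q[1]); p=p+R@[ax,0,L1]; R=R@rz(s[1]*q[2]); R=R@ry(q[3]); p=p+R@[ex,0,L2]
    R=R@rz(s[2]*q[4]); R=R@ry(q[5]); p=p+R@[bx,0,0]; R=R@rz(s[3]*q[6]); p=p+R@[tx,ty,L3]
    return p,R@Rt
if __name__=='__main__':
  out=[]
  for s in itertools.product([-1,1],repeat=4):
    best=None
    for yw in (0,):
     for rt in ([0,0,0],[-1.57,0,0],[0,0,1.57],[0,0,3.1],[0,1.57,0],[1.57,0,0]):
      def f(g):
        r=[]
        for a,b,c in zip(q,P,Rm):
            p,R=fk(a,g,s); r+=list((p-b)/.002)+list(Rot.from_matrix(R.T@c).as_rotvec()/.004)
        return np.array(r+list(g[[3,5,7,8,12]]/.1*1)+[(g[1]-.33)/.1,(g[2]-.4)/.2,(g[4]-.4)/.2])
      r=least_squares(f,np.array([yw,.33,.4,0,.4,0,.3,0,0]+rt+[0]),max_nfev=300)
      if best is None or r.cost<best.cost: best=r
    out.append((best.cost,s,best.x.round(4)))
  for o in sorted(out,key=lambda t:t[0])[:4]: print(o[0],o[1],o[2].tolist())
E
python3 fit.py
```

```text
2.4816285217666634 (-1, -1, -1, -1) [0.0003, 0.3321, 0.6767, -0.0061, 0.4827, -0.0631, 0.4927, 0.1146, -0.0498, -0.0001, 2.2211, 2.221, 0.0251]
1086.673087884806 (-1, -1, 1, 1) [-0.5195, -0.5691, -0.7805, -0.0636, 0.2759, 0.3415, -1.0998, -0.9149, 0.2578, 0.3933, 1.9879, 2.1286, -0.5079]
20489.56192114282 (1, 1, 1, -1) [0.4807, 2.1, -0.0875, -1.8808, -0.0257, -0.5478, 1.6328, -1.4319, 0.8867, 1.0276, 1.2092, 1.396, 1.1272]
25842.672423895874 (-1, 1, 1, -1) [-1.5999, -1.1998, -1.7156, 0.8149, 0.4119, -0.1067, -2.7512, 0.8641, 0.5915, 0.9387, 1.2896, 1.424, -0.8123]
```

```bash
cat > fit2.py <<'E'
from fit import *
s=(-1,-1,-1,-1)
p,R,o=cur(); q[2]=o['joint_pos'].tolist(); P[2]=p; Rm[2]=R
def go(sig):
  def f(g):
    r=[]
    for a,b,c in zip(q,P,Rm):
        p,R=fk(a,g,s); r+=list((p-b)/.001)+list(Rot.from_matrix(R.T@c).as_rotvec()/.004)
    return np.array(r+list(g[[3,5,12]]/sig)+list(g[[7,8]]/.001)+[(g[1]-.33)/.1,(g[2]-.4)/.2,(g[4]-.4)/.2])
  return least_squares(f,np.array([0,.33,.4,0,.4,0,.3,0,0,0,2.221,2.221,0]))
for sig in (.001,.02,.06,.1):
  r=go(sig); print(sig,r.cost,r.x.round(4).tolist(), r.fun[:18].round(1).tolist())
E
python3 fit2.py
```

```text
0.001 162.19421520463283 [-0.0559, 0.2671, 0.5585, -0.0004, 0.468, -0.0005, 0.3545, 0.0021, -0.0017, 0.0539, 2.2197, 2.1726, -0.0019] [-2.1, 2.2, -4.7, -5.4, -1.6, 0.2, 3.1, 9.1, 2.5, 2.8, 0.7, -0.1, -4.6, -10.4, 2.2, 2.6, 0.9, -0.1]
0.02 92.42742935890311 [-0.0528, 0.155, 0.5512, 0.032, 0.4297, 0.028, 0.3117, 0.0008, -0.0018, 0.0509, 2.2198, 2.1752, -0.0856] [-1.2, 0.6, -3.0, -5.1, -1.5, 0.2, -0.8, 5.8, 5.7, 2.6, 0.7, -0.1, -0.2, -5.4, -2.6, 2.5, 0.8, -0.1]
0.06 79.25131406929329 [-0.051, 0.1302, 0.5528, 0.0469, 0.423, 0.0449, 0.303, 0.0006, -0.0015, 0.0492, 2.2199, 2.1768, -0.1063] [-1.5, 0.5, -2.8, -4.9, -1.5, 0.2, -0.8, 4.3, 6.6, 2.5, 0.7, -0.1, -0.1, -4.4, -3.8, 2.4, 0.8, -0.1]
0.1 77.83653738217494 [-0.0508, 0.1275, 0.553, 0.0485, 0.4222, 0.0468, 0.302, 0.0006, -0.0015, 0.049, 2.2199, 2.177, -0.1086] [-1.5, 0.5, -2.8, -4.9, -1.5, 0.2, -0.8, 4.1, 6.8, 2.5, 0.7, -0.1, -0.1, -4.3, -3.9, 2.4, 0.8, -0.1]
```

```bash
cat >> h.py <<'E'
# tangential-jaw tool: azimuth psi of lean plane, phi forward pitch (tool points outwards), x = left horizontal
def tool(psi,phi):
    h=np.array([np.cos(psi),np.sin(psi),0]); y=np.sin(phi)*h-np.cos(phi)*np.array([0,0,1.]); x=np.array([-np.sin(psi),np.cos(psi),0])
    return np.column_stack([x,y,np.cross(x,y)])
PHI=np.radians(10); DEL=np.radians(25); PSI=AZ-np.pi
def cang(sg,back=0,phi=PHI):   # grasp point at canister z=sg
    Q=tool(PSI,phi); return B+sg*axis()+Q[:,1]*(.019-back), Q
E
python3 - <<'E'
from h import *
p,R,o=cur(); t,Q=cang(.145,.12); print(t,Q.round(2))
plan(p,R,t,Q,12,4)
E
```

```text
[0.51034246 0.00691534 0.26324263] [[-0.07  0.17 -0.98]
 [ 1.    0.01 -0.07]
 [ 0.   -0.98 -0.17]]
max shift 0.61 rot/row deg 7.718675824143825
[[[0.39,-0.5,-0.07],[0.029,-0.129,0.028]],[[0.36,-0.51,-0.1],[0.029,-0.129,0.028]],[[0.34,-0.53,-0.14],[0.029,-0.129,0.028]],[[0.3,-0.54,-0.15],[0.029,-0.129,0.028]],[[0.26,-0.55,-0.18],[0.029,-0.129,0.028]],[[0.22,-0.56,-0.2],[0.029,-0.129,0.028]],[[0.18,-0.58,-0.2],[0.029,-0.129,0.028]],[[0.14,-0.58,-0.21],[0.029,-0.129,0.028]]]
[[[0.1,-0.6,-0.21],[0.029,-0.129,0.028]],[[0.05,-0.6,-0.19],[0.029,-0.129,0.028]],[[0.01,-0.61,-0.19],[0.029,-0.129,0.028]],[[-0.03,-0.61,-0.16],[0.029,-0.129,0.028]],[[0,0,0],[0,0,0]],[[0,0,0],[0,0,0]],[[0,0,0],[0,0,0]],[[0,0,0],[0,0,0]]]
```

{"api": "play_rows", "payload": {"targets": [[[0.39,-0.9,-0.07],[0.0,-0.1,0.0]],[[0.36,-0.9,-0.1],[0.029,-0.129,0.028]],[[0.34,-0.53,-0.14],[0.029,-0.129,0.028]],[[0.3,-0.54,-0.15],[0.029,-0.129,0.028]],[[0.26,-0.55,-0.18],[0.029,-0.129,0.028]],[[0.22,-0.56,-0.2],[0.029,-0.129,0.028]],[[0.18,-0.58,-0.2],[0.029,-0.129,0.028]],[[0.14,-0.58,-0.21],[0.029,-0.129,0.028]]]}}

```text
clock: 5.35
eef_pos: [0.5027, 0.0089, 0.2446]
orientation: [0.631, 0.481, -0.248, -0.556]
ft_force: [0.2, -0.1, 0.1]
finger_gap: 0.0871
```

Run:
```python
from h import *
p,R,o=cur(); t,Q=cang(.145,.12); print(o['joint_pos'].round(4).tolist(),p.round(4).tolist(),np.array(o['orientation']).round(4).tolist(),R.round(2).tolist())
plan(p,R,t,Q,5,3)
```

```text
[-1.5314, -0.3136, 1.2854, 2.1773, 0.4373, 0.7412, 0.6166] [0.5027, 0.0089, 0.2446] [0.6312, 0.4807, -0.2483, -0.5557] [[0.41, 0.33, -0.85], [0.88, 0.08, 0.46], [0.22, -0.94, -0.26]]
max shift 0.33 rot/row deg 6.554845038694277
[[[0.11,-0.3,-0.24],[0.03,-0.109,0.02]],[[0.08,-0.32,-0.25],[0.03,-0.109,0.02]],[[0.04,-0.32,-0.24],[0.03,-0.109,0.02]],[[0.02,-0.33,-0.24],[0.03,-0.109,0.02]],[[-0.02,-0.33,-0.22],[0.03,-0.109,0.02]],[[0,0,0],[0,0,0]],[[0,0,0],[0,0,0]],[[0,0,0],[0,0,0]]]
```

```bash
cat > fit3.py <<'E'
from fit import *
q[2]=[-1.451,-0.13,1.288,2.432,0.904,0.212,-0.897]
q.append([-1.5314,-0.3136,1.2854,2.1773,0.4373,0.7412,0.6166]);P.append([0.5027,0.0089,0.2446]);Rm.append(Rot.from_quat([0.6312,0.4807,-0.2483,-0.5557]).as_matrix())
RT=Rot.from_rotvec([0,2.2214,2.2214]).as_matrix()
def frames(q):
    F=[rz(-q[0])]
    F.append(F[-1]@ry(q[1]));F.append(F[-1]@rz(-q[2]));F.append(F[-1]@ry(q[3]));F.append(F[-1]@rz(-q[4]));F.append(F[-1]@ry(q[5]));F.append(F[-1]@rz(-q[6]));return F
names=['d1','2x','2y','2z','3x','4x','4y','4z','5x','6x','6z']
def row(q):
    F=frames(q);e=np.eye(3)
    c=[e[2],F[1][:,0],F[1][:,1],F[1][:,2],F[2][:,0],F[3][:,0],F[3][:,1],F[3][:,2],F[4][:,0],F[5][:,0],F[5][:,2]]
    return np.column_stack(c)
if __name__=='__main__':
  for a,c in zip(q,Rm): print('ori err',Rot.from_matrix((frames(a)[-1]@RT).T@c).as_rotvec().round(4))
  A=np.vstack([row(a) for a in q]);b=np.concatenate(P)
  for lam in (.01,.03,.1):
    w=np.array([0,1,1,0,1,1,1,0,1,1,0])*lam+1e-3
    g=np.linalg.lstsq(np.vstack([A,np.diag(w)]),np.concatenate([b,w*np.array([.33,0,0,.4,0,0,0,.4,0,0,.3])]),rcond=None)[0]
    print(lam,dict(zip(names,g.round(3))),((A@g-b)*1000).round(1))
E
python3 fit3.py
```

```text
ori err [0. 0. 0.]
ori err [ 0.0001 -0.0008 -0.0006]
ori err [ 0.0003 -0.0008 -0.0006]
ori err [ 0.0001  0.0002 -0.    ]
0.01 {'d1': np.float64(0.235), '2x': np.float64(0.001), '2y': np.float64(-0.026), '2z': np.float64(0.553), '3x': np.float64(-0.001), '4x': np.float64(-0.004), '4y': np.float64(-0.016), '4z': np.float64(0.465), '5x': np.float64(0.002), '6x': np.float64(-0.002), '6z': np.float64(0.314)} [-0.1  0.  -0.   0.1 -0.1  0.  -0.1  0.1 -0.1  0.  -0.   0. ]
0.03 {'d1': np.float64(0.238), '2x': np.float64(0.0), '2y': np.float64(-0.026), '2z': np.float64(0.554), '3x': np.float64(-0.0), '4x': np.float64(-0.001), '4y': np.float64(-0.016), '4z': np.float64(0.466), '5x': np.float64(-0.0), '6x': np.float64(-0.0), '6z': np.float64(0.316)} [-0.1  0.  -0.   0.1 -0.1  0.  -0.1  0.1 -0.1  0.  -0.   0. ]
0.1 {'d1': np.float64(0.238), '2x': np.float64(0.0), '2y': np.float64(-0.026), '2z': np.float64(0.555), '3x': np.float64(-0.0), '4x': np.float64(-0.0), '4y': np.float64(-0.016), '4z': np.float64(0.466), '5x': np.float64(-0.0), '6x': np.float64(-0.0), '6z': np.float64(0.316)} [-0.2  0.1 -0.   0.1 -0.   0.1 -0.1  0.  -0.1 -0.  -0.1  0. ]
```

```bash
cat > ik.py <<'E'
from h import *
from fit3 import frames,row,RT
G=np.array([.238,0,-.026,.555,0,0,-.016,.466,0,0,.316])
lo=np.array([-2.59,-.33,-1.39,.1,-1.04,.21,-2.66]);hi=np.array([2.59,1.99,1.29,2.45,4.18,1.99,2.66])
def fk(q): return row(q)@G, frames(q)[-1]@RT
def jac(q):
    p,R=fk(q);J=np.zeros((6,7))
    for i in range(7):
        d=np.zeros(7);d[i]=1e-6;p2,R2=fk(q+d);J[:3,i]=(p2-p)/1e-6;J[3:,i]=Rot.from_matrix(R2@R.T).as_rotvec()/1e-6
    return J
def track(q,poses,sub=10,qn=None,k=0.,damp=0.,clip=True):
    q=np.array(q,float);out=[]
    for (p1,R1) in poses:
        for _ in range(sub):
            p,R=fk(q);f=1/(sub-_)
            e=np.r_[(p1-p),Rot.from_matrix(R1@R.T).as_rotvec()]*f
            J=jac(q);Ji=J.T@np.linalg.inv(J@J.T+damp*np.eye(6))
            dq=Ji@e
            if qn is not None: dq+=(np.eye(7)-Ji@J)@(k*(qn-q)/sub)
            q=q+dq
            if clip:q=np.clip(q,lo,hi)
        out.append(q.copy())
    return out
def rowsposes(p,R,rows):
    out=[]
    for s,r in rows:
        p=p+R@np.array(s)/100;R=R@Rot.from_rotvec(r).as_matrix();out.append((p,R))
    return out
E
python3 - <<'E'
from ik import *
q0=np.array([-1.13690466,0.46946765,-0.04861658,1.53368443,0.02411851,1.14096776,-0.08229774])
c=[[-3.61,-0.37,-3.11],[-3.34,-0.43,-3.4],[-3.04,-0.49,-3.66],[-2.72,-0.51,-3.9],[-2.37,-0.52,-4.12],[-2.03,-0.52,-4.3],[-1.65,-0.48,-4.46],[-1.28,-0.43,-4.59],[-0.9,-0.36,-4.69],[-0.51,-0.28,-4.75],[-0.12,-0.17,-4.77],[0.26,-0.05,-4.78],[0.64,0.1,-4.74]]
rows=[(s,[-0.025,0.079,-0.043]) for s in c]
p,R=fk(q0);print(p,R.round(3))
ps=rowsposes(p,R,rows)
print('obs',[-0.664,-0.297,0.421,2.385,0.506,0.462,-0.565])
print(track(q0,ps)[-1].round(3))
mid=(lo+hi)/2
for k in (.02,.1,.3,1): print(k,track(q0,ps,qn=q0,k=k)[-1].round(3),track(q0,ps,qn=mid,k=k)[-1].round(3))
E
```

```text
[0.30083085 0.6032231  0.22159278] [[ 0.446 -0.001 -0.895]
 [ 0.895 -0.002  0.446]
 [-0.002 -1.    -0.   ]]
obs [-0.664, -0.297, 0.421, 2.385, 0.506, 0.462, -0.565]
[-0.669 -0.298  0.427  2.385  0.512  0.463 -0.569]
0.02 [-0.65  -0.294  0.412  2.384  0.498  0.459 -0.555] [-0.55  -0.275  0.336  2.381  0.424  0.439 -0.483]
0.1 [-0.593 -0.283  0.369  2.383  0.456  0.447 -0.514] [-0.307 -0.242  0.143  2.373  0.249  0.405 -0.31 ]
0.3 [-0.522 -0.27   0.314  2.38   0.404  0.434 -0.463] [-0.254 -0.237  0.1    2.371  0.212  0.4   -0.273]
1 [-0.464 -0.262  0.269  2.378  0.362  0.425 -0.421] [-0.331 -0.245  0.162  2.373  0.266  0.408 -0.327]
```

```bash
cat > sim.py <<'E'
from ik import *
def interp(p0,R0,p1,R1,n):
    rv=Rot.from_matrix(R0.T@R1).as_rotvec()
    return [(p0+(p1-p0)*(i+1)/n,R0@Rot.from_rotvec(rv*(i+1)/n).as_matrix()) for i in range(n)]
def go(q,t,Q,n=12,sub=4,name=''):
    p,R=fk(q); qs=track(q,interp(p,R,t,Q,n),sub=sub,damp=1e-6); q1=qs[-1]
    p1,R1=fk(q1); m=np.min([np.minimum(x-lo,hi-x) for x in qs],0)
    print(f'{name:10s}',q1.round(2),'minmargin',m.min().round(3),'j',m.argmin()+1,'err mm',(np.linalg.norm(p1-t)*1000).round(1),'rot/row',round(np.degrees(np.linalg.norm(Rot.from_matrix(R.T@Q).as_rotvec()))/n,1),'maxdq/row',np.abs(np.diff([q]+qs,axis=0)).max().round(2))
    return q1
def axpose(p,psi,lean,sg_above,dele):  # vertical object grasp: grasp pt p ; tool pitched back by dele
    Q=tool(psi,-dele); return np.array(p)+Q[:,1]*.019,Q
E
cat > task.py <<'E'
from sim import *
q=np.array([-1.5314,-0.3136,1.2854,2.1773,0.4373,0.7412,0.6166])
import sys
phi=np.radians(float(sys.argv[1])); d=np.radians(35)-phi; psd=np.radians(float(sys.argv[2])); pss=np.radians(float(sys.argv[3]))
up=np.array([0,0,1.])
t,Q=cang(.145,.12,phi); q=go(q,t,Q,name='pre')
t,Q=cang(.145,0,phi); q=go(q,t,Q,name='grasp')
q=go(q,t+.06*axis(),Q,name='pull')
D=np.array([.493,.31,0])
t,Q=axpose(D+[0,0,.005+.046],psd,0,0,d); q=go(q,t+.12*up,Q,name='dish hi',n=16); q=go(q,t,Q,name='dish'); q=go(q,t+.12*up,Q,name='dish hi')
S=np.array([.4597,-.2645,.013])
t,Q=axpose(S+[0,0,.165],pss,0,0,d); q=go(q,t+.12*up,Q,name='st hi',n=20); q=go(q,t,Q,name='stand'); q=go(q,t+.12*up,Q,name='st hi')
for r in range(3):
  t,Q=cang(.005+.165+.125,0,phi); q=go(q,t,Q,name='can out',n=16)
  t,Q=cang(.005+.165,0,phi); q=go(q,t,Q,name='can in')
  t,Q=cang(.005+.165+.125,0,phi); q=go(q,t,Q,name='can out',n=16)
t,Q=axpose(S+[0,0,.165],pss,0,0,d); q=go(q,t+.12*up,Q,name='st hi',n=20); q=go(q,t,Q,name='stand')
E
for a in "10 60 -30" "15 60 -30" "5 60 -30"; do echo == $a; python3 task.py $a; done
```

```text
== 10 60 -30
pre        [-1.78 -0.33  1.29  2.04  0.47  1.02  1.11] minmargin 0.0 j 2 err mm 79.0 rot/row 2.7 maxdq/row 0.04
grasp      [-2.   -0.33  1.29  2.24  0.56  0.73  1.07] minmargin 0.0 j 2 err mm 231.7 rot/row 0.8 maxdq/row 0.03
pull       [-1.84 -0.33  1.29  2.18  0.51  0.85  1.08] minmargin 0.0 j 2 err mm 129.4 rot/row 2.4 maxdq/row 0.02
dish hi    [-1.34  0.84  1.08  1.61 -0.43  1.44  2.45] minmargin 0.0 j 1 err mm 0.0 rot/row 3.5 maxdq/row 1.45
dish       [-1.29  0.97  0.98  1.68 -0.53  1.27  2.47] minmargin 0.194 j 7 err mm 0.0 rot/row 0.0 maxdq/row 0.02
dish hi    [-1.34  0.84  1.08  1.61 -0.43  1.44  2.45] minmargin 0.195 j 7 err mm 0.0 rot/row 0.0 maxdq/row 0.02
st hi      [-0.29  0.73  1.29  1.59 -0.49  1.74  2.12] minmargin 0.0 j 3 err mm 0.8 rot/row 4.5 maxdq/row 0.07
stand      [-0.26  0.85  1.2   1.72 -0.59  1.55  2.17] minmargin 0.006 j 3 err mm 0.0 rot/row 0.0 maxdq/row 0.02
st hi      [-0.29  0.73  1.29  1.59 -0.49  1.74  2.12] minmargin 0.0 j 3 err mm 0.5 rot/row 0.0 maxdq/row 0.02
can out    [-1.18 -0.19  0.98  2.13  0.22  0.95  1.33] minmargin 0.0 j 3 err 
[... 4968 characters left out ...]
m 0.0 rot/row 0.0 maxdq/row 0.1
can out    [-1.32 -0.14  1.15  2.08  0.16  1.03  1.4 ] minmargin 0.0 j 3 err mm 0.0 rot/row 0.0 maxdq/row 0.08
can out    [-1.32 -0.14  1.15  2.08  0.16  1.03  1.4 ] minmargin 0.143 j 3 err mm 0.0 rot/row 0.0 maxdq/row 0.0
can in     [-0.94  0.37  1.05  2.07 -0.45  0.84  2.01] minmargin 0.0 j 3 err mm 0.0 rot/row 0.0 maxdq/row 0.11
can out    [-1.32 -0.14  1.15  2.08  0.16  1.03  1.4 ] minmargin 0.0 j 3 err mm 0.0 rot/row 0.0 maxdq/row 0.08
st hi      [-0.2   0.68  1.11  1.55 -0.4   1.78  2.02] minmargin 0.0 j 3 err mm 0.0 rot/row 2.4 maxdq/row 0.12
stand      [-0.17  0.8   1.04  1.66 -0.49  1.59  2.07] minmargin 0.186 j 3 err mm 0.0 rot/row 0.0 maxdq/row 0.02
```

```bash
cat > search.py <<'E'
from sim import *
import sys
rng=np.random.default_rng(int(sys.argv[1]))
q0=np.array([-1.5314,-0.3136,1.2854,2.1773,0.4373,0.7412,0.6166])
phi=np.radians(10)
res=[]
def leg(q,t,Q):
    p,R=fk(q); n=int(max(np.linalg.norm(t-p)/.05,np.linalg.norm(Rot.from_matrix(R.T@Q).as_rotvec())/.17))+1
    qs=track(q,interp(p,R,t,Q,n),sub=2,damp=1e-6); p1,R1=fk(qs[-1])
    return qs,n,np.linalg.norm(p1-t)
import time; T0=time.time()
tf,Qf=cang(.145,.10,phi)
while time.time()-T0<150:
    nw=rng.integers(1,3); q=q0; tot=0; W=[]; ok=True; 
    for i in range(nw+1):
        if i<nw:
            r=rng.uniform(.45,.8);az=rng.uniform(-1.3,1.3);psi=az+rng.uniform(-1.2,1.2);ph=rng.uniform(-.6,.5)
            t=np.array([r*np.cos(az),r*np.sin(az),rng.uniform(.28,.55)]);Q=tool(psi,ph); W.append((r,az,t[2],psi,ph))
        else: t,Q=tf,Qf
        qs,n,e=leg(q,t,Q); tot+=n; q=qs[-1]
        if e>.002 or tot>56: ok=False;break
        m=np.min([np.minimum(x-lo,hi-x) for x in (qs[3:] if i==0 else qs)])
        if i>0 and m<.03: ok=False;break
    if ok: res.append((abs(q[2])+tot*.004,tot,q.round(2).tolist(),np.round(W,3).tolist()))
res.sort(key=lambda t:t[0])
for r in res[:4]: print(r)
E
for i in 1 2 3 4; do OMP_NUM_THREADS=1 python3 search.py $i & done; wait; nproc
```

```text
(np.float64(0.6049426686102211), 35, [-0.53, 0.09, 0.46, 2.02, -0.06, 0.86, 1.61], [[0.719, -0.855, 0.532, -1.877, 0.289], [0.594, -0.74, 0.374, 0.184, -0.537]])
(np.float64(0.8239211732257151), 34, [-0.73, 0.09, 0.69, 2.03, -0.08, 0.86, 1.64], [[0.467, -1.057, 0.314, -2.068, 0.139], [0.785, 0.007, 0.491, -0.459, 0.395]])
(np.float64(0.911145163592596), 35, [-0.81, 0.1, 0.77, 2.03, -0.1, 0.86, 1.65], [[0.7, 1.206, 0.546, 0.546, 0.474], [0.732, 0.559, 0.445, -0.477, 0.258]])
(np.float64(0.9627346968195494), 18, [-0.91, 0.11, 0.89, 2.04, -0.12, 0.87, 1.68], [[0.746, -0.228, 0.303, -0.908, 0.441], [0.573, -0.088, 0.508, -0.654, -0.207]])
4Traceback (most recent call last):
  File "search.py", line 22, in <module>
    m=np.min([np.minimum(x-lo,hi-x) for x in (qs[3:] if i==0 else qs)])
    return _wrapreduction(a, np.minimum, 'min', axis, None, out,
                          keepdims=keepdims, initial=initial, where=where)
    return ufunc.reduce(obj, axis, dtype, out, **passkwargs)
           ~~~~~~~~~~~~^^^^^^^^^^^^^^^^^^^^^^^^^^^^^^^^^^^^^
ValueError: zero-size array to reduction operation minimum which has no identity
Traceback (most recent call last):
  File "search.py", line 22, in <module>
    m=np.min([np.minimum(x-lo,hi-x) for x in (qs[3:] if i==0 else qs)])
ValueError: zero-size array to reduction operation minimum which has no identity
Traceback (most recent call last):
  File "search.py", line 22, in <module>
    m=np.min([np.minimum(x-lo,hi-x) for x in (qs[3:] if i==0 else qs)])
ValueError: zero-size array to reduction operation minimum which has no identity
```

```bash
sed -e "s/^q=np.array.*/q=np.array(eval(sys.argv[4]))/; s/^import sys//; 1i import sys" task.py > task2.py; sed -i "s/^t,Q=cang(.145,.12,phi); q=go(q,t,Q,name='pre')//" task2.py
for a in "10 60 -30 [-0.53,0.09,0.46,2.02,-0.06,0.86,1.61]" "10 60 -30 [-0.91,0.11,0.89,2.04,-0.12,0.87,1.68]" "10 30 -10 [-0.91,0.11,0.89,2.04,-0.12,0.87,1.68]"; do echo == $a; python3 task2.py $a; done
```

```text
== 10 60 -30 [-0.53,0.09,0.46,2.02,-0.06,0.86,1.61]
grasp      [-0.47  0.26  0.43  2.1  -0.19  0.64  1.73] minmargin 0.35 j 4 err mm 0.0 rot/row 0.1 maxdq/row 0.02
pull       [-0.52  0.12  0.46  2.12 -0.08  0.74  1.63] minmargin 0.332 j 4 err mm 0.0 rot/row 0.0 maxdq/row 0.01
dish hi    [-0.82  0.59  0.17  1.58  0.07  1.38  1.93] minmargin 0.353 j 4 err mm 0.0 rot/row 4.1 maxdq/row 0.05
dish       [-0.81  0.73  0.16  1.65  0.06  1.18  1.91] minmargin 0.626 j 6 err mm 0.0 rot/row 0.0 maxdq/row 0.02
dish hi    [-0.82  0.59  0.17  1.58  0.07  1.38  1.93] minmargin 0.608 j 6 err mm 0.0 rot/row 0.0 maxdq/row 0.02
st hi      [-0.02  0.48  0.69  1.58 -0.23  1.63  1.77] minmargin 0.361 j 6 err mm 0.1 rot/row 4.5 maxdq/row 0.05
stand      [ 0.01  0.59  0.65  1.7  -0.29  1.41  1.82] minmargin 0.38 j 6 err mm 0.0 rot/row 0.0 maxdq/row 0.02
st hi      [-0.02  0.48  0.69  1.58 -0.23  1.63  1.77] minmargin 0.361 j 6 err mm 0.0 rot/row 0.0 maxdq/row 0.02
can out    [-0.51 -0.07  0.39  2.11  0.05  0.92  1.5 ] minmargin 0.257 j 2 err mm 0.0 rot/row 3.0 maxdq/row 0.05
can in     [-0.45  0.2   0.41  2.
[... 4785 characters left out ...]
/row 0.0 maxdq/row 0.03
can out    [-0.86 -0.11  0.71  2.12  0.11  0.93  1.44] minmargin 0.218 j 2 err mm 0.0 rot/row 0.0 maxdq/row 0.03
can out    [-0.86 -0.11  0.71  2.12  0.11  0.93  1.44] minmargin 0.218 j 2 err mm 0.0 rot/row 0.0 maxdq/row 0.0
can in     [-0.73  0.23  0.74  2.12 -0.26  0.69  1.81] minmargin 0.245 j 2 err mm 0.0 rot/row 0.0 maxdq/row 0.03
can out    [-0.86 -0.11  0.71  2.12  0.11  0.93  1.44] minmargin 0.217 j 2 err mm 0.0 rot/row 0.0 maxdq/row 0.03
st hi      [-0.23  0.54  0.94  1.6  -0.21  1.6   2.15] minmargin 0.237 j 2 err mm 0.0 rot/row 1.9 maxdq/row 0.05
stand      [-0.19  0.66  0.87  1.72 -0.29  1.38  2.18] minmargin 0.356 j 3 err mm 0.0 rot/row 0.0 maxdq/row 0.02
```

```bash
cat > wp.py <<'E'
from sim import *
def W(r,az,z,psi,ph): return np.array([r*np.cos(az),r*np.sin(az),z]),tool(psi,ph)
E
python3 - <<'E'
from wp import *
p,R,o=cur(); q=o['joint_pos']
for n in (6,8):
  a=go(q,*W(.746,-.228,.303,-.908,.441),n=n,name='A'); b=go(a,*W(.573,-.088,.508,-.654,-.207),n=8,name='B'); go(b,*cang(.145,.10),n=8,name='pre')
plan(p,R,*W(.746,-.228,.303,-.908,.441),8)
E
```

```text
A          [-0.7   0.62  1.17  1.59 -0.39  0.92  1.13] minmargin 0.0 j 3 err mm 0.2 rot/row 5.4 maxdq/row 0.69
B          [-0.57  0.41  1.05  1.21 -0.42  1.91  1.29] minmargin 0.079 j 6 err mm 0.1 rot/row 5.0 maxdq/row 0.13
pre        [-0.93  0.11  0.92  2.04 -0.13  0.87  1.69] minmargin 0.212 j 6 err mm 0.1 rot/row 5.8 maxdq/row 0.13
A          [-0.71  0.63  1.2   1.59 -0.42  0.93  1.15] minmargin 0.0 j 3 err mm 0.1 rot/row 4.0 maxdq/row 0.6
B          [-0.58  0.42  1.08  1.21 -0.43  1.92  1.3 ] minmargin 0.074 j 6 err mm 0.1 rot/row 5.0 maxdq/row 0.13
pre        [-0.97  0.11  0.96  2.04 -0.13  0.87  1.7 ] minmargin 0.208 j 6 err mm 0.1 rot/row 5.8 maxdq/row 0.13
max shift 3.62 rot/row deg 4.02377863249138
[[[-0.64,0.06,-3.59],[-0.028,0.045,0.046]],[[-0.47,0.19,-3.61],[-0.028,0.045,0.046]],[[-0.29,0.31,-3.62],[-0.028,0.045,0.046]],[[-0.12,0.42,-3.62],[-0.028,0.045,0.046]],[[0.07,0.52,-3.61],[-0.028,0.045,0.046]],[[0.26,0.61,-3.58],[-0.028,0.045,0.046]],[[0.45,0.7,-3.55],[-0.028,0.045,0.046]],[[0.64,0.77,-3.51],[-0.028,0.045,0.046]]]
```

{"api": "play_rows", "payload": {"targets": [[[-0.64,0.06,-3.59],[-0.028,0.045,0.046]],[[-0.47,0.19,-3.61],[-0.028,0.045,0.046]],[[-0.29,0.31,-3.62],[-0.028,0.045,0.046]],[[-0.12,0.42,-3.62],[-0.028,0.045,0.046]],[[0.07,0.52,-3.61],[-0.028,0.045,0.046]],[[0.26,0.61,-3.58],[-0.028,0.045,0.046]],[[0.45,0.7,-3.55],[-0.028,0.045,0.046]],[[0.64,0.77,-3.51],[-0.028,0.045,0.046]]]}}

```text
clock: 6.35
eef_pos: [0.7121, -0.152, 0.2965]
orientation: [0.79, 0.285, -0.183, -0.511]
ft_force: [0.3, 0.5, 0.4]
finger_gap: 0.087
```

Run:
```python
from wp import *
p,R,o=cur(); q=o['joint_pos']; print(q.round(3),fk(q)[0]-p, W(.746,-.228,.303,-.908,.441)[0]-p)
b=go(q,*W(.573,-.088,.508,-.654,-.207),n=8,name='B'); go(b,*cang(.145,.10),n=8,name='pre')
plan(p,R,*W(.573,-.088,.508,-.654,-.207),8)
```

```text
[-0.735  0.587  1.169  1.629 -0.379  0.91   1.137] [-0.00027965  0.00041703  0.00030629] [ 0.01454917 -0.01661489  0.00647643]
B          [-0.57  0.41  1.05  1.21 -0.42  1.91  1.29] minmargin 0.078 j 6 err mm 0.1 rot/row 4.8 maxdq/row 0.13
pre        [-0.94  0.11  0.92  2.04 -0.13  0.87  1.69] minmargin 0.212 j 6 err mm 0.1 rot/row 5.8 maxdq/row 0.13
max shift 3.28 rot/row deg 4.7821690718594825
[[[-0.54,-3.28,0.84],[0.078,-0.029,-0.003]],[[-0.51,-3.2,1.1],[0.078,-0.029,-0.003]],[[-0.46,-3.1,1.36],[0.078,-0.029,-0.003]],[[-0.41,-3.0,1.62],[0.078,-0.029,-0.003]],[[-0.35,-2.85,1.85],[0.078,-0.029,-0.003]],[[-0.29,-2.71,2.08],[0.078,-0.029,-0.003]],[[-0.21,-2.53,2.29],[0.078,-0.029,-0.003]],[[-0.14,-2.35,2.49],[0.078,-0.029,-0.003]]]
```

{"api": "play_rows", "payload": {"targets": [[[-0.54,-3.28,0.84],[0.078,-0.029,-0.003]],[[-0.51,-3.2,1.1],[0.078,-0.029,-0.003]],[[-0.46,-3.1,1.36],[0.078,-0.029,-0.003]],[[-0.41,-3.0,1.62],[0.078,-0.029,-0.003]],[[-0.35,-2.85,1.85],[0.078,-0.029,-0.003]],[[-0.29,-2.71,2.08],[0.078,-0.029,-0.003]],[[-0.21,-2.53,2.29],[0.078,-0.029,-0.003]],[[-0.14,-2.35,2.49],[0.078,-0.029,-0.003]]]}}

```text
clock: 7.35
eef_pos: [0.5689, -0.0501, 0.5092]
orientation: [-0.564, -0.282, 0.345, 0.695]
ft_force: [0.8, -0.2, 0.1]
finger_gap: 0.0869
```

Run:
```python
from wp import *
p,R,o=cur(); q=o['joint_pos']; print(q.round(3), W(.573,-.088,.508,-.654,-.207)[0]-p)
t,Q=cang(.145,.08)
go(q,t,Q,n=8,name='pre')
plan(p,R,t,Q,7,1)
```

```text
[-0.579  0.407  1.054  1.212 -0.414  1.909  1.296] [ 0.00191676 -0.00027719 -0.00117045]
pre        [-0.91  0.15  0.91  2.06 -0.18  0.82  1.74] minmargin 0.219 j 6 err mm 0.2 rot/row 5.8 maxdq/row 0.14
max shift 4.21 rot/row deg 6.615527841258514
[[[0.2,4.21,0.22],[-0.052,-0.103,0.002]],[[0.24,4.2,0.43],[-0.052,-0.103,0.002]],[[0.3,4.16,0.61],[-0.052,-0.103,0.002]],[[0.38,4.13,0.79],[-0.052,-0.103,0.002]],[[0.49,4.09,0.96],[-0.052,-0.103,0.002]],[[0.59,4.03,1.12],[-0.052,-0.103,0.002]],[[0.73,3.96,1.25],[-0.052,-0.103,0.002]],[[0,0,0],[0,0,0]]]
```

{"api": "play_rows", "payload": {"targets": [[[0.2,4.21,0.22],[-0.052,-0.103,0.002]],[[0.24,4.2,0.43],[-0.052,-0.103,0.002]],[[0.3,4.16,0.61],[-0.052,-0.103,0.002]],[[0.38,4.13,0.79],[-0.052,-0.103,0.002]],[[0.49,4.09,0.96],[-0.052,-0.103,0.002]],[[0.59,4.03,1.12],[-0.052,-0.103,0.002]],[[0.73,3.96,1.25],[-0.052,-0.103,0.002]],[[0,0,0],[0,0,0]]]}}

```text
clock: 8.35
eef_pos: [0.5147, 0.0072, 0.2202]
orientation: [0.522, 0.558, -0.472, -0.44]
ft_force: [0.2, -0.2, 1.7]
finger_gap: 0.087
```

Run:
```python
from wp import *
from look import *
p,R,o=cur(); q=o['joint_pos']; t,Q=cang(.145,.08); print(q.round(3), t-p,Rot.from_matrix(R.T@Q).as_rotvec().round(3))
snap('wrist','w4.png')
for s in (.155,.121): print(s,proj('wrist',B+s*axis())*1.5)
t,Q=cang(.145,0)
go(q,t,Q,n=8,name='grasp')
plan(p,R,t,Q,6,2)
```

```text
[-0.919  0.156  0.926  2.064 -0.183  0.822  1.744] [0.0025779  0.00018709 0.00368523] [-0.005 -0.002 -0.002]
0.155 [377.35262379 321.68503836]
0.121 [377.53688693 327.04906943]
grasp      [-0.77  0.31  0.82  2.11 -0.39  0.67  1.94] minmargin 0.336 j 4 err mm 0.0 rot/row 0.0 maxdq/row 0.03
max shift 1.28 rot/row deg 0.056105858586076834
[[[0.0,1.28,-0.06],[-0.001,-0.0,-0.0]],[[0.0,1.28,-0.06],[-0.001,-0.0,-0.0]],[[0.01,1.28,-0.06],[-0.001,-0.0,-0.0]],[[-0.0,1.28,-0.05],[-0.001,-0.0,-0.0]],[[0.0,1.28,-0.06],[-0.001,-0.0,-0.0]],[[0.0,1.28,-0.05],[-0.001,-0.0,-0.0]],[[0,0,0],[0,0,0]],[[0,0,0],[0,0,0]]]
```

View pics/w4.png

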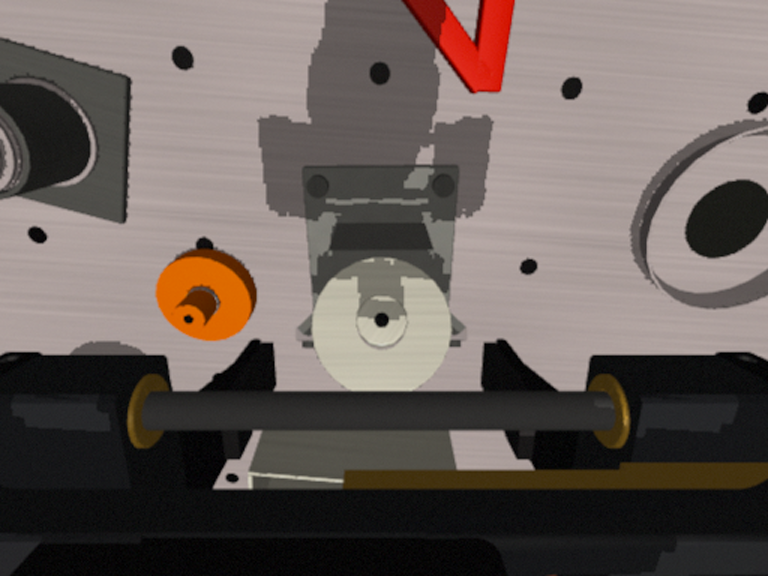

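```bash
sed -i 's/B=np.array(\[.6108,.0140,.045\])/B=np.array([.6108,.0160,.045])/' h.py
python3 - <<'E'
from wp import *
p,R,o=cur(); q=o['joint_pos']; t,Q=cang(.145,0)
plan(p,R,t,Q,6,2)
E
```

```text
max shift 1.32 rot/row deg 0.036730462904600705
[[[0.05,1.32,0.01],[0.0,-0.001,-0.0]],[[0.05,1.31,0.0],[0.0,-0.001,-0.0]],[[0.05,1.32,0.01],[0.0,-0.001,-0.0]],[[0.05,1.31,0.0],[0.0,-0.001,-0.0]],[[0.05,1.32,0.01],[0.0,-0.001,-0.0]],[[0.05,1.32,0.01],[0.0,-0.001,-0.0]],[[0,0,0],[0,0,0]],[[0,0,0],[0,0,0]]]
```

{"api": "play_rows", "payload": {"targets": [[[0.05,1.32,0.01],[0,0,0]],[[0.05,1.31,0.0],[0,0,0]],[[0.05,1.32,0.01],[0,0,0]],[[0.05,1.31,0.0],[0,0,0]],[[0.05,1.32,0.01],[0,0,0]],[[0.05,1.32,0.01],[0,0,0]],[[0,0,0],[0,0,0]],[[0,0,0],[0,0,0]]]}}

```text
clock: 9.4
eef_pos: [0.5319, 0.0101, 0.1453]
orientation: [0.524, 0.56, -0.469, -0.438]
ft_force: [0.4, -1.0, -1.0]
finger_gap: 0.0871
```

Run:
```python
from wp import *
from look import *
p,R,o=cur(); q=o['joint_pos']; t,Q=cang(.145,0); print(q.round(3), (R.T@(t-p)*1000).round(1),Rot.from_matrix(R.T@Q).as_rotvec().round(3),o['ft_force'].round(1))
snap('wrist','w5.png'); snap('side','s5.png')
im=cv2.imread('pics/s5.png'); cv2.imwrite('pics/s5c.png',cv2.resize(im[200:380,260:460],None,fx=3,fy=3))
```

```text
[-0.781  0.313  0.825  2.114 -0.392  0.667  1.93 ] [0.4 0.1 0.7] [ 0.003 -0.002 -0.002] [ 0.4 -1.  -1. ]
```

View pics/w5.png

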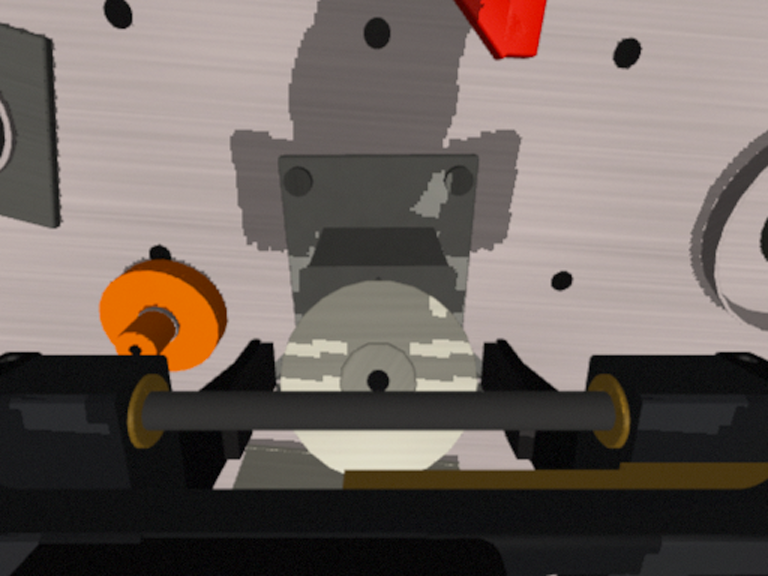

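View pics/s5c.png

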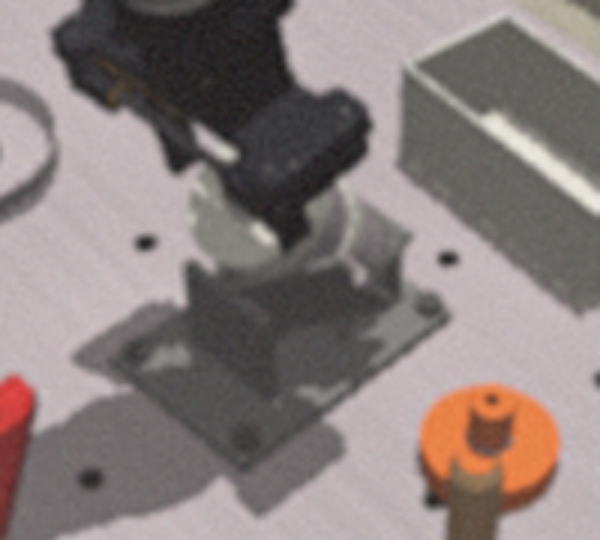

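{"api": "play_rows", "payload": {"targets": [[[0,0,0],[0,0,0]],[[0,0,0],[0,0,0]],[[0,0,0],[0,0,0]],[[0,0,0],[0,0,0]],[[0,0,0],[0,0,0]],[[0,0,0],[0,0,0]],[[0,0,0],[0,0,0]],[[0,0,0],[0,0,0]]], "hand": 1, "grip_force": 35}}

```text
clock: 10.5
eef_pos: [0.5316, 0.0103, 0.1451]
orientation: [0.524, 0.56, -0.47, -0.438]
ft_force: [-1.0, -0.3, -0.5]
finger_gap: 0.0276
```

Run:
```python
from wp import *
p,R,o=cur(); q=o['joint_pos']; t,Q=cang(.145,0); print(o['ft_force'].round(1),o['finger_gap'],(R.T@(t-p)*1000).round(1))
plan(p,R,p+.075*axis(),R,8)
D=np.array([.493,.31,0])
q=go(q,p+.075*axis(),R,n=8)
for psd in (50,60,70):
  t,Q=axpose(D+[0,0,.051],np.radians(psd),0,0,DEL); go(q,t+np.array([0,0,.1]),Q,n=12)
```

```text
[-1.  -0.3 -0.5] 0.027610020581538722 [ 0.1 -0.1  0.5]
max shift 0.85 rot/row deg 0.0
[[[-0.0,-0.85,0.39],[0.0,0.0,0.0]],[[-0.01,-0.85,0.4],[0.0,0.0,0.0]],[[0.0,-0.85,0.39],[0.0,0.0,0.0]],[[-0.0,-0.85,0.4],[0.0,0.0,0.0]],[[-0.0,-0.85,0.39],[0.0,0.0,0.0]],[[-0.01,-0.85,0.4],[0.0,0.0,0.0]],[[0.0,-0.85,0.39],[0.0,0.0,0.0]],[[-0.0,-0.85,0.39],[0.0,0.0,0.0]]]
           [-0.97  0.11  0.95  2.14 -0.13  0.77  1.7 ] minmargin 0.313 j 4 err mm 0.0 rot/row 0.0 maxdq/row 0.04
           [-1.04  0.68  0.57  1.6  -0.2   1.38  2.02] minmargin 0.34 j 4 err mm 0.1 rot/row 4.8 maxdq/row 0.06
           [-1.07  0.66  0.55  1.61 -0.13  1.34  2.12] minmargin 0.339 j 4 err mm 0.1 rot/row 5.4 maxdq/row 0.06
           [-1.09  0.64  0.53  1.64 -0.06  1.29  2.23] minmargin 0.338 j 4 err mm 0.1 rot/row 6.2 maxdq/row 0.06
```

Gripped (gap 27.6 mm ≈ 28 mm). Pull along the axis.

{"api": "play_rows", "payload": {"targets": [[[0,-0.6,0.28],[0,0,0]],[[-0.01,-0.85,0.4],[0,0,0]],[[0,-0.85,0.39],[0,0,0]],[[0,-0.85,0.4],[0,0,0]],[[0,-0.85,0.39],[0,0,0]],[[-0.01,-0.85,0.4],[0,0,0]],[[0,-0.85,0.39],[0,0,0]],[[0,-0.85,0.39],[0,0,0]]]}}

```text
clock: 11.5
eef_pos: [0.4899, 0.0073, 0.2047]
orientation: [0.524, 0.56, -0.47, -0.438]
ft_force: [0.1, 0.6, -0.2]
finger_gap: 0.0271
```

Run:
```python
from wp import *
from look import *
p,R,o=cur(); q=o['joint_pos']; print(p,o['ft_force'].round(1),o['finger_gap'])
snap('side','s6.png'); snap('wrist','w6.png')
D=np.array([.493,.31,0])
t,Q=axpose(D+[0,0,.051],np.radians(60),0,0,DEL); t=t+np.array([0,0,.09]); print(t)
plan(p,R,t,Q,12,4)
```

```text
[0.48990115 0.00730692 0.20472139] [ 0.1  0.6 -0.2] 0.02710029426151023
[0.48898513 0.30304604 0.12378015]
max shift 2.46 rot/row deg 5.449973826503136
[[[2.46,0.69,-0.04],[0.047,-0.082,0.011]],[[2.46,0.65,-0.27],[0.047,-0.082,0.011]],[[2.43,0.61,-0.51],[0.047,-0.082,0.011]],[[2.38,0.55,-0.72],[0.047,-0.082,0.011]],[[2.32,0.49,-0.95],[0.047,-0.082,0.011]],[[2.25,0.41,-1.15],[0.047,-0.082,0.011]],[[2.14,0.33,-1.36],[0.047,-0.082,0.011]],[[2.03,0.24,-1.53],[0.047,-0.082,0.011]]]
[[[1.89,0.15,-1.71],[0.047,-0.082,0.011]],[[1.76,0.03,-1.86],[0.047,-0.082,0.011]],[[1.59,-0.07,-1.99],[0.047,-0.082,0.011]],[[1.42,-0.18,-2.12],[0.047,-0.082,0.011]],[[0,0,0],[0,0,0]],[[0,0,0],[0,0,0]],[[0,0,0],[0,0,0]],[[0,0,0],[0,0,0]]]
```

View pics/s6.png

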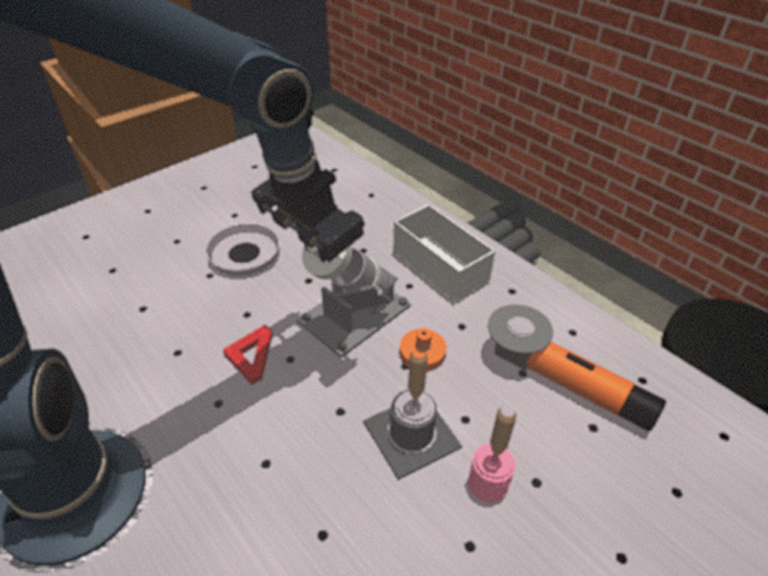

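View pics/w6.png

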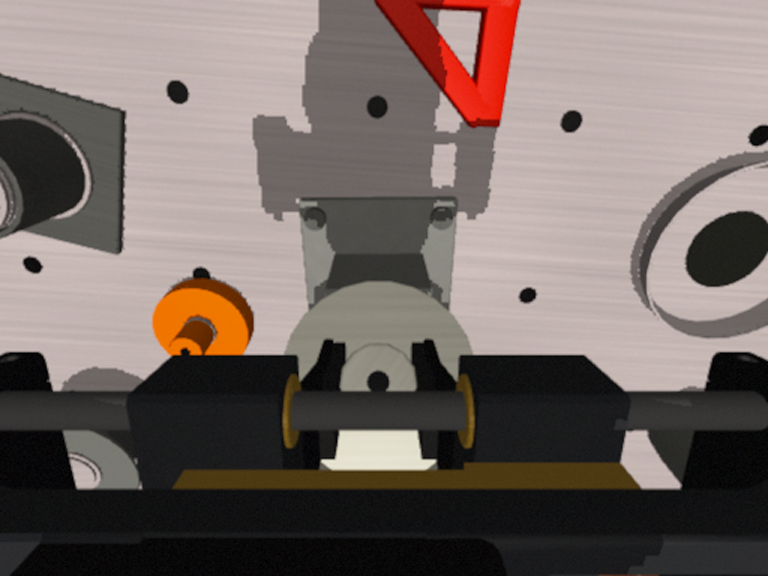

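{"api": "play_rows", "payload": {"targets": [[[2.46,0.69,-0.04],[0.047,-0.082,0.011]],[[2.46,0.65,-0.27],[0.047,-0.082,0.011]],[[2.43,0.61,-0.51],[0.047,-0.082,0.011]],[[2.38,0.55,-0.72],[0.047,-0.082,0.011]],[[2.32,0.49,-0.95],[0.047,-0.082,0.011]],[[2.25,0.41,-1.15],[0.047,-0.082,0.011]],[[2.14,0.33,-1.36],[0.047,-0.082,0.011]],[[2.03,0.24,-1.53],[0.047,-0.082,0.011]]]}}

```text
clock: 12.6
eef_pos: [0.4899, 0.2056, 0.1497]
orientation: [-0.279, -0.551, 0.726, 0.302]
ft_force: [0.0, 0.5, -1.8]
finger_gap: 0.0274
```

{"api": "play_rows", "payload": {"targets": [[[1.89,0.15,-1.71],[0.047,-0.082,0.011]],[[1.76,0.03,-1.86],[0.047,-0.082,0.011]],[[1.59,-0.07,-1.99],[0.047,-0.082,0.011]],[[1.42,-0.18,-2.12],[0.047,-0.082,0.011]],[[0,0,0],[0,0,0]],[[0,0,0],[0,0,0]],[[0,0,0],[0,0,0]],[[0,0,0],[0,0,0]]]}}

```text
clock: 13.6
eef_pos: [0.4896, 0.3022, 0.1237]
orientation: [-0.141, -0.517, 0.816, 0.218]
ft_force: [0.4, 0.3, -0.3]
finger_gap: 0.0272
```

Run:
```python
from wp import *
from look import *
p,R,o=cur(); q=o['joint_pos']; print(p,o['ft_force'].round(1),o['finger_gap'],q.round(2))
D=np.array([.493,.31,0])
t,Q=axpose(D+[0,0,.051],np.radians(60),0,0,DEL); print(t-p,Rot.from_matrix(R.T@Q).as_rotvec().round(3))
snap('side','s7.png'); snap('wrist','w7.png')
im=cv2.imread('pics/s7.png'); cv2.imwrite('pics/s7c.png',cv2.resize(im[120:320,160:380],None,fx=3,fy=3))
go(q,t,Q,n=8)
plan(p,R,t+np.array([0,0,.012]),Q,7,1)
```

```text
[0.4896413  0.30220967 0.12373065] [ 0.4  0.3 -0.3] 0.027153838850367908 [-1.07  0.68  0.55  1.62 -0.13  1.32  2.12]
[-0.00065617  0.00083637 -0.0899505 ] [-0.003 -0.004 -0.003]
           [-1.04  0.79  0.51  1.66 -0.18  1.18  2.13] minmargin 0.526 j 7 err mm 0.0 rot/row 0.0 maxdq/row 0.02
max shift 1.01 rot/row deg 0.046955109640196835
[[[0.02,1.01,-0.48],[-0.0,-0.001,-0.0]],[[0.02,1.0,-0.48],[-0.0,-0.001,-0.0]],[[0.01,1.01,-0.48],[-0.0,-0.001,-0.0]],[[0.02,1.0,-0.48],[-0.0,-0.001,-0.0]],[[0.02,1.01,-0.48],[-0.0,-0.001,-0.0]],[[0.01,1.0,-0.48],[-0.0,-0.001,-0.0]],[[0.02,1.01,-0.47],[-0.0,-0.001,-0.0]],[[0,0,0],[0,0,0]]]
```

View pics/s7c.png

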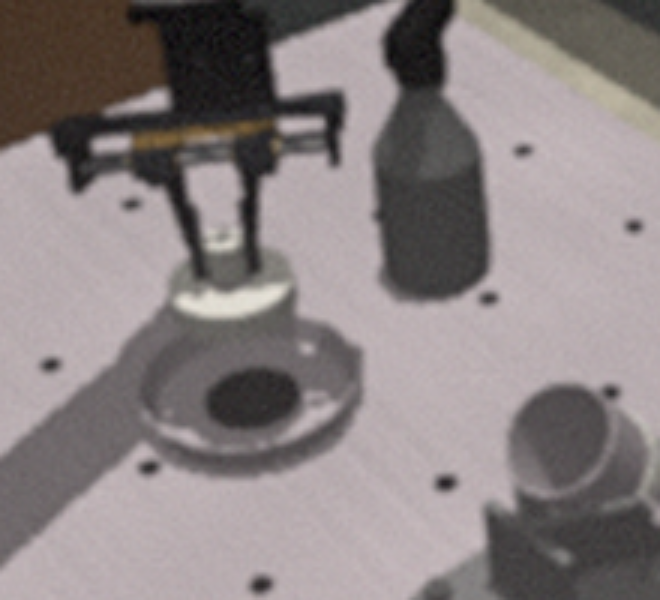

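View pics/w7.png

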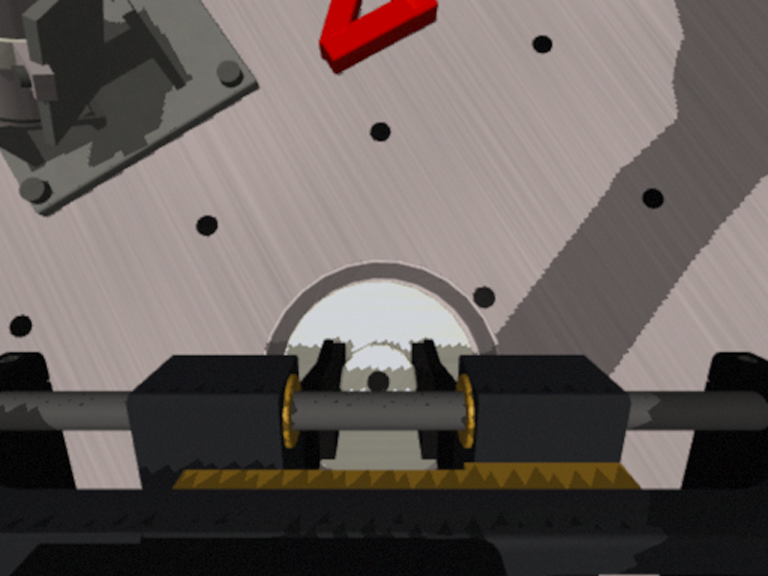

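{"api": "play_rows", "payload": {"targets": [[[0.02,1.01,-0.48],[0,0,0]],[[0.02,1.0,-0.48],[0,0,0]],[[0.01,1.01,-0.48],[0,0,0]],[[0.02,1.0,-0.48],[0,0,0]],[[0.02,1.01,-0.48],[0,0,0]],[[0.01,1.0,-0.48],[0,0,0]],[[0.02,1.01,-0.47],[0,0,0]],[[0,0,0],[0,0,0]]]}}

```text
clock: 14.7
eef_pos: [0.4881, 0.3035, 0.0443]
orientation: [-0.14, -0.516, 0.816, 0.218]
ft_force: [-0.6, -0.1, -1.9]
finger_gap: 0.0275
```

{"api": "play_rows", "payload": {"targets": [[[0,0.2,-0.1],[0,0,0]],[[0,0.2,-0.09],[0,0,0]],[[0,0.2,-0.1],[0,0,0]],[[0,0.2,-0.09],[0,0,0]],[[0,0.12,-0.05],[0,0,0]],[[0,0.09,-0.04],[0,0,0]],[[0,0,0],[0,0,0]],[[0,0,0],[0,0,0]]]}}

```text
clock: 15.7
eef_pos: [0.4886, 0.3035, 0.0345]
orientation: [-0.14, -0.517, 0.816, 0.218]
ft_force: [-1.8, 0.5, 2.5]
finger_gap: 0.0271
```

Run:
```python
from wp import *
from look import *
p,R,o=cur(); q=o['joint_pos']; print(p,o['ft_force'].round(1),o['moment'].round(2),o['finger_gap'],q.round(2))
D=np.array([.493,.31,0])
t,Q=axpose(D+[0,0,.051],np.radians(60),0,0,DEL); print(t-p)
snap('side','s8.png')
im=cv2.imread('pics/s8.png'); cv2.imwrite('pics/s8c.png',cv2.resize(im[120:320,160:380],None,fx=3,fy=3))
```

```text
[0.4885675  0.30352521 0.03446408] [-1.8  0.5  2.5] [ 0.2   0.31 -0.13] 0.027071265245192728 [-1.05  0.79  0.52  1.66 -0.18  1.18  2.13]
[ 0.00041763 -0.00047917 -0.00068393]
```

View pics/s8c.png

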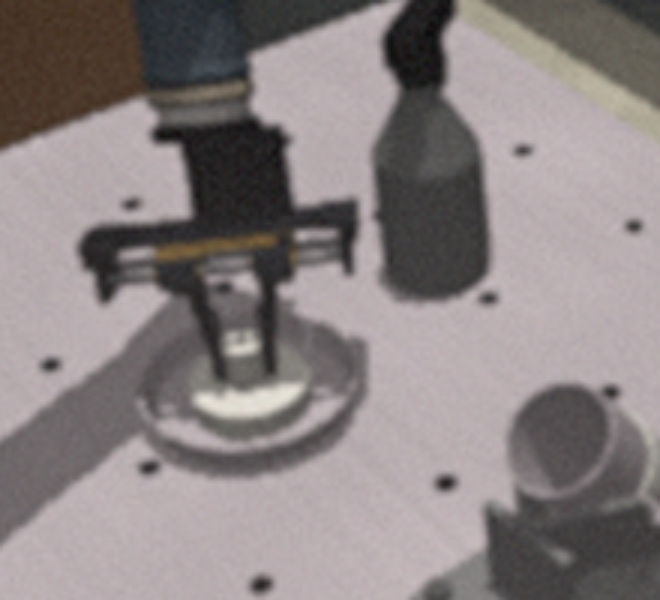

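{"api": "play_rows", "payload": {"targets": [[[0,0.04,-0.02],[0,0,0]],[[0,0,0],[0,0,0]],[[0,0,0],[0,0,0]],[[0,0,0],[0,0,0]],[[0,0,0],[0,0,0]],[[0,0,0],[0,0,0]],[[0,0,0],[0,0,0]],[[0,0,0],[0,0,0]]], "hand": -0.2}}

```text
clock: 16.75
eef_pos: [0.4887, 0.3037, 0.0337]
orientation: [-0.14, -0.517, 0.816, 0.218]
ft_force: [0.2, 0.1, 0.4]
finger_gap: 0.0524
```

Run:
```python
from wp import *
from look import *
p,R,o=cur(); q=o['joint_pos']; print(p,o['ft_force'].round(1),o['finger_gap'])
snap('wrist','w9.png')
# retreat: along -tool y 12cm then to stand
t=p-R[:,1]*.13; q=go(q,t,R,n=8,name='ret')
S=np.array([.4597,-.2645,.013])
for pss in (-30,-10,0):
  t2,Q2=axpose(S+[0,0,.165],np.radians(pss),0,0,DEL); u=t2-Q2[:,1]*.12; q2=go(q,u,Q2,n=16,name='st hi'); go(q2,t2,Q2,n=8)
plan(p,R,t,R,8)
```

```text
[0.48872266 0.30370186 0.03365471] [0.2 0.1 0.4] 0.05237767849880454
ret        [-1.06  0.72  0.55  1.46 -0.15  1.44  2.1 ] minmargin 0.535 j 7 err mm 0.0 rot/row 0.0 maxdq/row 0.03
st hi      [-0.11  0.68  0.98  1.47 -0.41  1.71  1.95] minmargin 0.282 j 6 err mm 0.1 rot/row 5.6 maxdq/row 0.09
           [-0.16  0.7   0.95  1.71 -0.44  1.47  2.  ] minmargin 0.31 j 3 err mm 0.0 rot/row 0.0 maxdq/row 0.03
st hi      [-0.19  0.64  0.93  1.49 -0.28  1.64  2.17] minmargin 0.353 j 6 err mm 0.1 rot/row 4.4 maxdq/row 0.08
           [-0.2   0.67  0.91  1.73 -0.31  1.39  2.2 ] minmargin 0.358 j 3 err mm 0.0 rot/row 0.0 maxdq/row 0.03
st hi      [-0.23  0.62  0.91  1.51 -0.21  1.59  2.27] minmargin 0.378 j 3 err mm 0.1 rot/row 3.7 maxdq/row 0.08
           [-0.23  0.65  0.88  1.74 -0.24  1.34  2.3 ] minmargin 0.356 j 7 err mm 0.0 rot/row 0.0 maxdq/row 0.03
max shift 1.63 rot/row deg 0.0
[[[-0.0,-1.62,0.0],[0.0,0.0,0.0]],[[0.0,-1.63,0.0],[0.0,0.0,0.0]],[[0.0,-1.62,0.0],[0.0,0.0,0.0]],[[0.0,-1.63,0.0],[0.0,0.0,0.0]],[[0.0,-1.62,0.0],[0.0,0.0,0.0]],[[0.0,-1.63,0.0],[0.0,0.0,0.0]],[[0.0,-1.62,0.0],[0.0,0.0,0.0]],[[0.0,-1.63,0.0],[0.0,0.0,0.0]]]
```

View pics/w9.png

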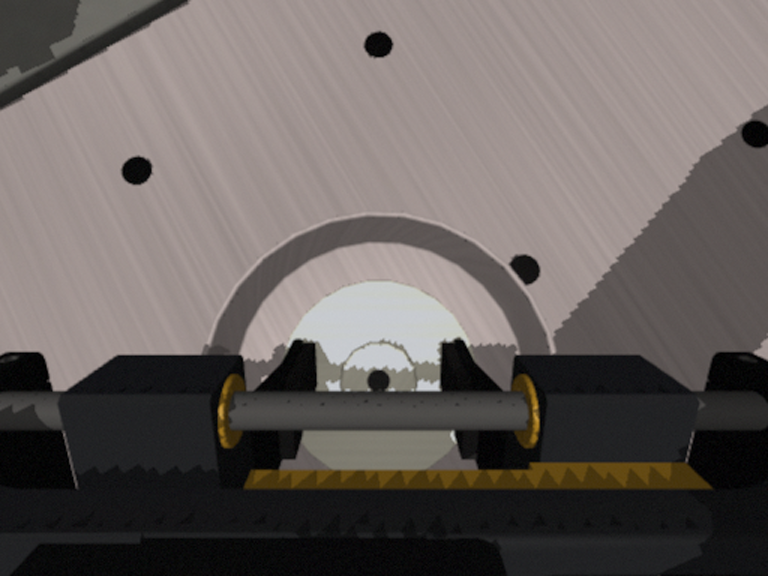

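{"api": "play_rows", "payload": {"targets": [[[0,-1.6,0],[0,0,0]],[[0,-1.6,0],[0,0,0]],[[0,-2.0,0],[0,0,0]],[[0,-2.4,0],[0,0,0]],[[0,-2.6,0],[0,0,0]],[[0,-2.6,0],[0,0,0]],[[0,-2.6,0],[0,0,0]],[[0,-2.6,0],[0,0,0]]]}}

```text
clock: 17.8
eef_pos: [0.5271, 0.3713, 0.1987]
orientation: [-0.141, -0.518, 0.816, 0.218]
ft_force: [-0.2, -0.8, -0.3]
finger_gap: 0.0523
```

Run:
```python
from wp import *
from look import *
p,R,o=cur(); q=o['joint_pos']; print(p,o['ft_force'].round(1),o['finger_gap'])
snap('side','s10.png'); snap('wrist','w10.png')
im=cv2.imread('pics/s10.png'); cv2.imwrite('pics/s10c.png',cv2.resize(im[120:320,160:420],None,fx=3,fy=3))
S=np.array([.4597,-.2645,.013])
t2,Q2=axpose(S+[0,0,.165],np.radians(-20),0,0,DEL); u=t2-Q2[:,1]*.10; q2=go(q,u,Q2,n=14,name='st hi'); go(q2,t2,Q2,n=8)
print(u)
plan(p,R,u,Q2,14,2)
```

```text
[0.52709717 0.37127637 0.1986829 ] [-0.2 -0.8 -0.3] 0.05234801975841739
st hi      [-0.16  0.66  0.95  1.52 -0.34  1.63  2.07] minmargin 0.337 j 3 err mm 0.1 rot/row 5.7 maxdq/row 0.1
           [-0.18  0.69  0.93  1.71 -0.38  1.43  2.1 ] minmargin 0.339 j 3 err mm 0.0 rot/row 0.0 maxdq/row 0.03
[ 0.49186763 -0.27620806  0.25141093]
max shift 4.63 rot/row deg 5.712954582442444
[[[-2.1,1.42,3.9],[0.0,0.09,-0.042]],[[-2.49,1.33,3.68],[0.0,0.09,-0.042]],[[-2.88,1.21,3.45],[0.0,0.09,-0.042]],[[-3.21,1.08,3.17],[0.0,0.09,-0.042]],[[-3.54,0.94,2.87],[0.0,0.09,-0.042]],[[-3.81,0.79,2.54],[0.0,0.09,-0.042]],[[-4.05,0.62,2.18],[0.0,0.09,-0.042]],[[-4.26,0.45,1.81],[0.0,0.09,-0.042]]]
[[[-4.42,0.27,1.42],[0.0,0.09,-0.042]],[[-4.53,0.07,1.02],[0.0,0.09,-0.042]],[[-4.61,-0.11,0.6],[0.0,0.09,-0.042]],[[-4.63,-0.31,0.19],[0.0,0.09,-0.042]],[[-4.62,-0.5,-0.23],[0.0,0.09,-0.042]],[[-4.55,-0.7,-0.64],[0.0,0.09,-0.042]],[[0,0,0],[0,0,0]],[[0,0,0],[0,0,0]]]
```

View pics/s10c.png

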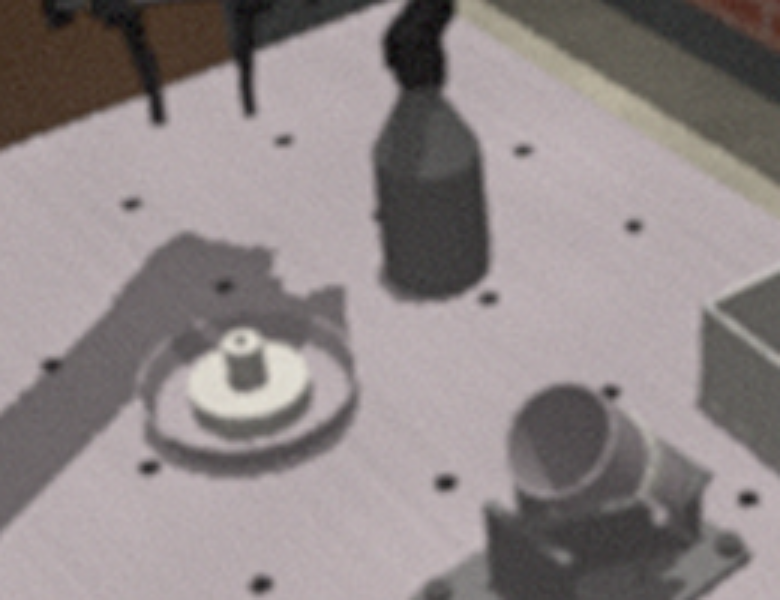

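{"api": "play_rows", "payload": {"targets": [[[-2.1,1.42,3.9],[0,0.09,-0.042]],[[-2.49,1.33,3.68],[0,0.09,-0.042]],[[-2.88,1.21,3.45],[0,0.09,-0.042]],[[-3.21,1.08,3.17],[0,0.09,-0.042]],[[-3.54,0.94,2.87],[0,0.09,-0.042]],[[-3.81,0.79,2.54],[0,0.09,-0.042]],[[-4.05,0.62,2.18],[0,0.09,-0.042]],[[-4.26,0.45,1.81],[0,0.09,-0.042]]], "hand": -1}}

```text
clock: 18.9
eef_pos: [0.5057, -0.0009, 0.227]
orientation: [-0.331, -0.423, 0.667, 0.517]
ft_force: [1.0, -0.1, -0.6]
finger_gap: 0.087
```

{"api": "play_rows", "payload": {"targets": [[[-4.42,0.27,1.42],[0,0.09,-0.042]],[[-4.53,0.07,1.02],[0,0.09,-0.042]],[[-4.61,-0.11,0.6],[0,0.09,-0.042]],[[-4.63,-0.31,0.19],[0,0.09,-0.042]],[[-4.62,-0.5,-0.23],[0,0.09,-0.042]],[[-4.55,-0.7,-0.64],[0,0.09,-0.042]],[[0,0,0],[0,0,0]],[[0,0,0],[0,0,0]]]}}

```text
clock: 19.9
eef_pos: [0.4911, -0.2764, 0.2495]
orientation: [-0.441, -0.309, 0.486, 0.689]
ft_force: [0.5, 0.0, 0.0]
finger_gap: 0.0868
```

Run:
```python
from wp import *
from look import *
print('mouth side',proj('side',B+.115*axis()))
p,R,o=cur(); q=o['joint_pos']; print(p,o['ft_force'].round(1),o['finger_gap'],q.round(2))
snap('wrist','w11.png'); snap('side','s11.png')
S=np.array([.4597,-.2645,.013])
for h in (0.2,.192,.122,.078): print(h,proj('wrist',S+[0,0,h])*1.5, proj('side',S+[0,0,h])*1.5)
t2,Q2=axpose(S+[0,0,.165],np.radians(-20),0,0,DEL); print((R.T@(t2-p)*1000).round(1),Rot.from_matrix(R.T@Q2).as_rotvec().round(3))
```

```text
mouth side [229.5406935 177.4525246]
[ 0.49110132 -0.27640801  0.24952644] [0.5 0.  0. ] 0.08679943415170163 [-0.16  0.66  0.95  1.52 -0.34  1.63  2.07]
0.2 [378.58561694 297.40992   ] [417.30374969 353.63588915]
0.192 [378.6089058  299.58712822] [417.03383947 357.28021442]
0.122 [378.75956882 313.67217882] [414.81873017 387.1885994 ]
0.078 [378.82281899 319.58525414] [413.54842478 404.34025086]
[ 0.9 98.   0.4] [ 0.002  0.003 -0.005]
```

View pics/w11.png

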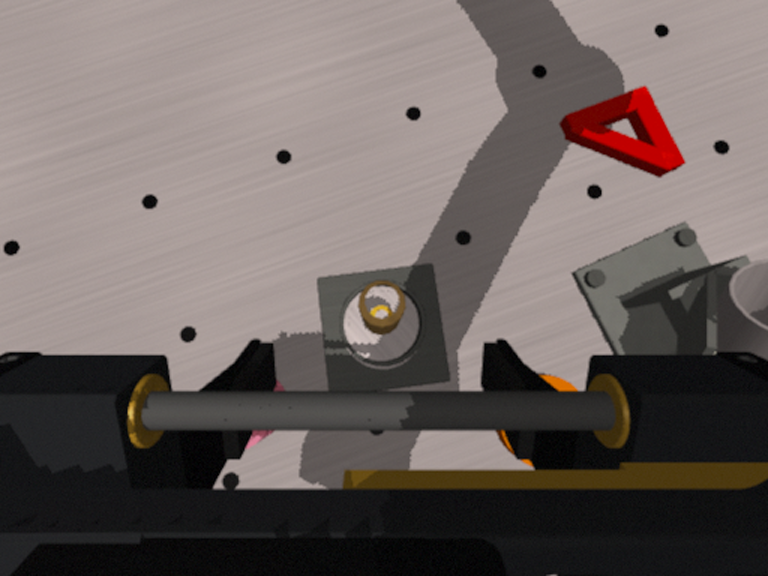

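View pics/s11.png

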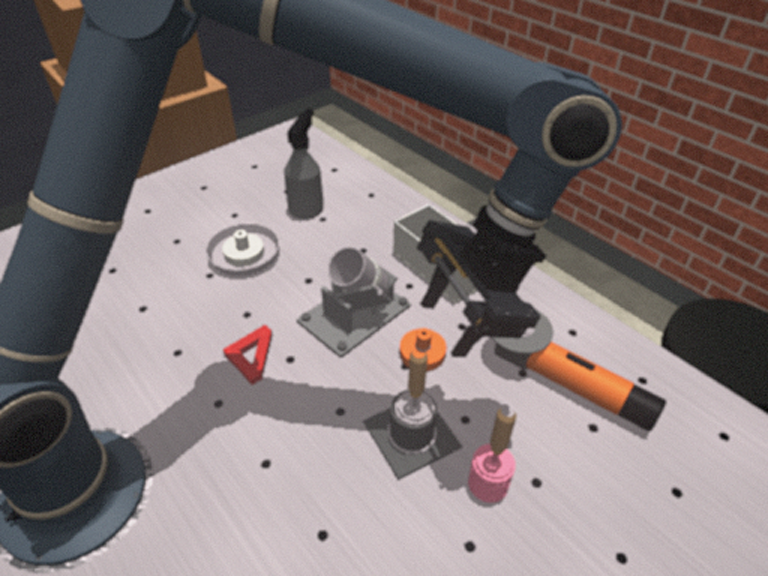

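Run:
```python
from wp import *
from look import *
c=snap('wrist','w12.png')
S=np.array([.4597,-.2645,.013])
pc=[atz('wrist',(a/1.5,b/1.5),.008) for a,b in [(317,278),(433,263),(450,378),(330,392)]]
print(np.round(pc,4),np.mean(pc,0).round(4))
im=cv2.imread('pics/w12.png'); cv2.imwrite('pics/w12c.png',cv2.resize(im[250:400,300:470],None,fx=4,fy=4,interpolation=cv2.INTER_CUBIC))
```

```text
[[ 0.392  -0.3058  0.008 ]
 [ 0.4169 -0.1891  0.008 ]
 [ 0.5305 -0.2142  0.008 ]
 [ 0.5039 -0.3295  0.008 ]] [ 0.4608 -0.2597  0.008 ]
```

View pics/w12c.png

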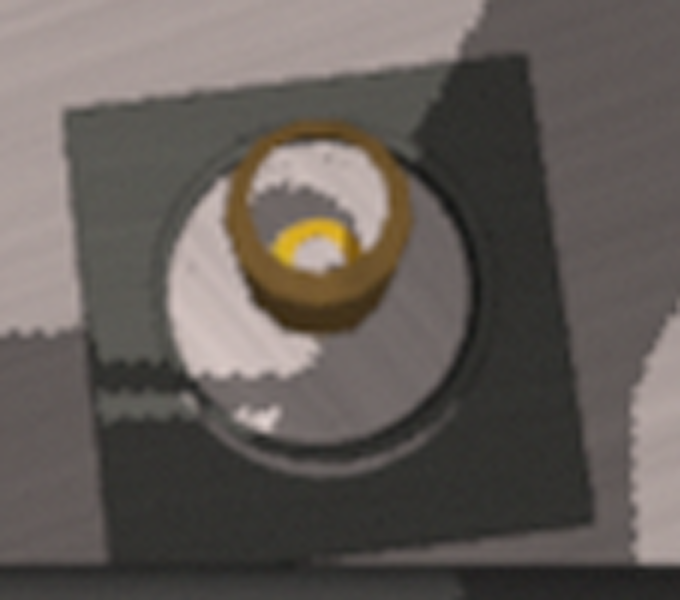

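Run:
```python
from wp import *
p,R,o=cur(); q=o['joint_pos']
S=np.array([.460,-.2634,.013])
t2,Q2=axpose(S+[0,0,.165],np.radians(-20),0,0,DEL)
plan(p,R,t2,Q2,7,1)
```

```text
max shift 1.41 rot/row deg 0.07365820348825368
[[[0.01,1.4,0.01],[0.0,0.001,-0.001]],[[0.01,1.41,0.01],[0.0,0.001,-0.001]],[[0.01,1.4,0.01],[0.0,0.001,-0.001]],[[0.0,1.41,0.01],[0.0,0.001,-0.001]],[[0.01,1.4,0.01],[0.0,0.001,-0.001]],[[0.0,1.4,0.01],[0.0,0.001,-0.001]],[[0.0,1.41,0.01],[0.0,0.001,-0.001]],[[0,0,0],[0,0,0]]]
```

{"api": "play_rows", "payload": {"targets": [[[0.01,1.4,0.01],[0,0.001,-0.001]],[[0.01,1.41,0.01],[0,0.001,-0.001]],[[0.01,1.4,0.01],[0,0.001,-0.001]],[[0.0,1.41,0.01],[0,0.001,-0.001]],[[0.01,1.4,0.01],[0,0.001,-0.001]],[[0.0,1.4,0.01],[0,0.001,-0.001]],[[0.0,1.41,0.01],[0,0.001,-0.001]],[[0,0,0],[0,0,0]]]}}

```text
clock: 21.05
eef_pos: [0.451, -0.262, 0.1602]
orientation: [-0.441, -0.307, 0.482, 0.692]
ft_force: [0.6, -1.2, 0.8]
finger_gap: 0.087
```

Run:
```python
from wp import *
from look import *
p,R,o=cur(); q=o['joint_pos']
S=np.array([.460,-.2634,.013])
t2,Q2=axpose(S+[0,0,.165],np.radians(-20),0,0,DEL); print(p,(R.T@(t2-p)*1000).round(1),o['ft_force'].round(1))
snap('wrist','w13.png'); snap('side','s13.png')
im=cv2.imread('pics/s13.png'); cv2.imwrite('pics/s13c.png',cv2.resize(im[250:490,330:560],None,fx=3,fy=2.5))
```

```text
[ 0.45099388 -0.26204304  0.16018297] [ 1.8 -0.9 -0.6] [ 0.6 -1.2  0.8]
```

View pics/w13.png

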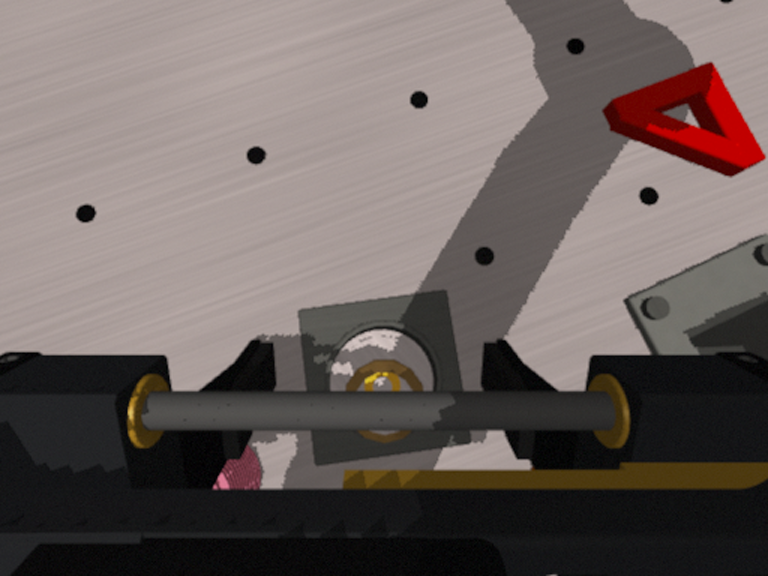

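View pics/s13c.png

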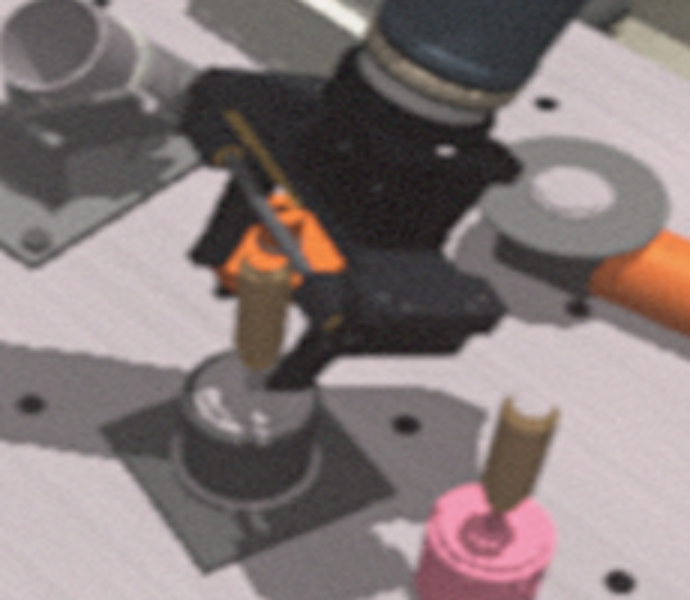

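Run:
```python
from wp import *
from look import *
p,R,o=cur(); snap('wrist','w14.png')
S=np.array([.460,-.2634,.013]); print(proj('wrist',S+[0,0,.196])*1.5, (R.T@(S+[0,0,.165]-p)*1000).round(1))
for dz in (-5,0,5): print(dz, proj('wrist',S+[0,0,.196]+R[:,2]*dz/1000)*1.5)
```

```text
[383.55814274 390.77114197] [  2.1 -18.5   0. ]
-5 [383.50195146 405.26007838]
0 [383.55814274 390.77114197]
5 [383.61556329 375.9652417 ]
```

{"api": "play_rows", "payload": {"targets": [[[0.1,0,-0.1],[0,0,0]],[[0.1,0,-0.1],[0,0,0]],[[0,0,0],[0,0,0]],[[0,0,0],[0,0,0]],[[0,0,0],[0,0,0]],[[0,0,0],[0,0,0]],[[0,0,0],[0,0,0]],[[0,0,0],[0,0,0]]]}}

```text
clock: 22.2
eef_pos: [0.4542, -0.2613, 0.1603]
orientation: [-0.442, -0.308, 0.482, 0.691]
ft_force: [0.2, -0.1, 0.1]
finger_gap: 0.087
```

{"api": "play_rows", "payload": {"targets": [[[0,0,0],[0,0,0]],[[0,0,0],[0,0,0]],[[0,0,0],[0,0,0]],[[0,0,0],[0,0,0]],[[0,0,0],[0,0,0]],[[0,0,0],[0,0,0]],[[0,0,0],[0,0,0]],[[0,0,0],[0,0,0]]], "hand": 1, "grip_force": 55}}

```text
clock: 23.2
eef_pos: [0.4542, -0.2613, 0.1603]
orientation: [-0.442, -0.308, 0.482, 0.691]
ft_force: [0.5, 0.3, -0.4]
finger_gap: 0.0251
```

Run:
```python
from wp import *
from look import *
p,R,o=cur(); q=o['joint_pos']; print(p.tolist(),R.round(4).tolist(),o['ft_force'].round(1),o['moment'].round(2),o['finger_gap'])
snap('wrist','w15.png');snap('side','s15.png')
up=np.array([0,0,.13])
print((p-R[:,1]*.019).round(4))
q=go(q,p+up,R,n=8)
plan(p,R,p+up,R,8)
```

```text
[0.4542389996750264, -0.2612686231488757, 0.1602610799634332] [[0.3459, -0.3946, -0.8512], [0.9383, 0.1447, 0.3142], [-0.0008, -0.9074, 0.4203]] [ 0.5  0.3 -0.4] [-0.06 -0.4   0.06] 0.025062710008595758
[ 0.4617 -0.264   0.1775]
           [-0.22  0.57  1.    1.58 -0.29  1.66  2.05] minmargin 0.29 j 3 err mm 0.0 rot/row 0.0 maxdq/row 0.03
max shift 1.48 rot/row deg 0.0
[[[-0.0,-1.47,0.68],[0.0,0.0,0.0]],[[-0.0,-1.48,0.69],[0.0,0.0,0.0]],[[-0.0,-1.47,0.68],[0.0,0.0,0.0]],[[-0.01,-1.48,0.68],[0.0,0.0,0.0]],[[0.0,-1.47,0.69],[0.0,0.0,0.0]],[[0.0,-1.48,0.68],[0.0,0.0,0.0]],[[0.0,-1.47,0.68],[0.0,0.0,0.0]],[[-0.0,-1.48,0.68],[0.0,0.0,0.0]]]
```

View pics/w15.png

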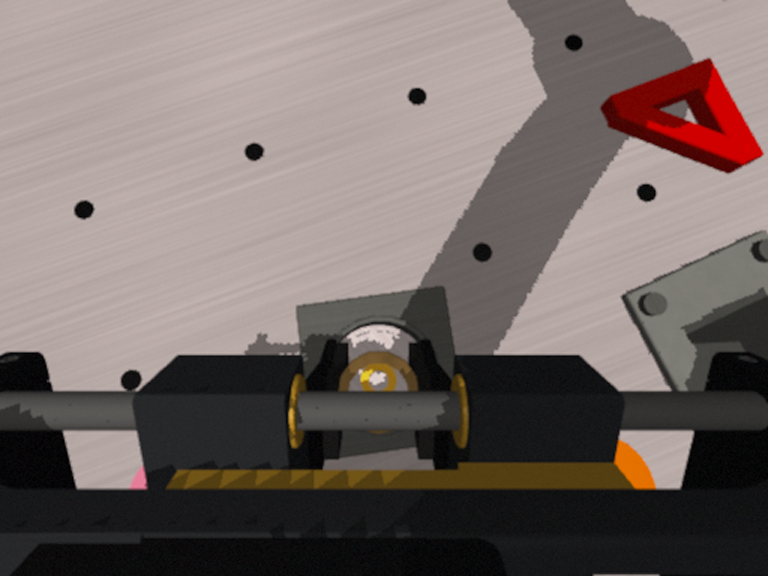

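{"api": "play_rows", "payload": {"targets": [[[0,-1.0,0.47],[0,0,0]],[[0,-1.5,0.69],[0,0,0]],[[0,-1.5,0.69],[0,0,0]],[[0,-1.5,0.69],[0,0,0]],[[0,-1.5,0.69],[0,0,0]],[[0,-1.5,0.69],[0,0,0]],[[0,-1.6,0.74],[0,0,0]],[[0,-1.6,0.74],[0,0,0]]]}}

```text
clock: 24.3
eef_pos: [0.4544, -0.2613, 0.2903]
orientation: [-0.442, -0.308, 0.482, 0.691]
ft_force: [0.1, -0.2, -1.7]
finger_gap: 0.0246
```

Run:
```python
from wp import *
from look import *
p,R,o=cur(); q=o['joint_pos']; print(p,o['ft_force'].round(1),o['finger_gap'])
snap('side','s16.png')
for sg in (.295,.315,.335): 
  t,Q=cang(sg); q2=go(q,t,Q,n=10,name=str(sg)); go(q2,*cang(.1695),n=10,name='in')
t,Q=cang(.325); print(t); plan(p,R,t,Q,13,3)
```

```text
[ 0.45439864 -0.26126331  0.29029718] [ 0.1 -0.2 -1.7] 0.024565593636823264
0.295      [-0.96 -0.13  0.79  2.13  0.13  0.94  1.41] minmargin 0.201 j 2 err mm 0.1 rot/row 4.2 maxdq/row 0.1
in         [-0.8   0.25  0.82  2.12 -0.3   0.69  1.85] minmargin 0.236 j 2 err mm 0.0 rot/row 0.0 maxdq/row 0.05
0.315      [-0.94 -0.18  0.74  2.12  0.17  0.99  1.36] minmargin 0.152 j 2 err mm 0.1 rot/row 4.2 maxdq/row 0.11
in         [-0.79  0.25  0.82  2.12 -0.3   0.69  1.85] minmargin 0.189 j 2 err mm 0.0 rot/row 0.0 maxdq/row 0.06
0.335      [-0.92 -0.22  0.69  2.11  0.2   1.04  1.33] minmargin 0.108 j 2 err mm 0.1 rot/row 4.2 maxdq/row 0.12
in         [-0.79  0.24  0.81  2.12 -0.29  0.69  1.84] minmargin 0.146 j 2 err mm 0.0 rot/row 0.0 maxdq/row 0.06
[0.42814065 0.00311815 0.29251307]
max shift 2.04 rot/row deg 3.2514527533703697
[[[1.84,0.36,0.82],[-0.046,-0.033,0.004]],[[1.86,0.31,0.77],[-0.046,-0.033,0.004]],[[1.9,0.28,0.73],[-0.046,-0.033,0.004]],[[1.91,0.23,0.67],[-0.046,-0.033,0.004]],[[1.94,0.19,0.62],[-0.046,-0.033,0.004]],[[1.96,0.16,0.56],[-0.046,-0.033,0.004]],[[1.97,0.13,0.51],[-0.046,-0.033,0.004]],[[2.0,0.1,0.44],[-0.046,-0.033,0.004]]]
[[[2.0,0.07,0.38],[-0.046,-0.033,0.004]],[[2.02,0.05,0.32],[-0.046,-0.033,0.004]],[[2.03,0.02,0.25],[-0.046,-0.033,0.004]],[[2.03,0.01,0.19],[-0.046,-0.033,0.004]],[[2.04,-0.01,0.12],[-0.046,-0.033,0.004]],[[0,0,0],[0,0,0]],[[0,0,0],[0,0,0]],[[0,0,0],[0,0,0]]]
```

View pics/s16.png

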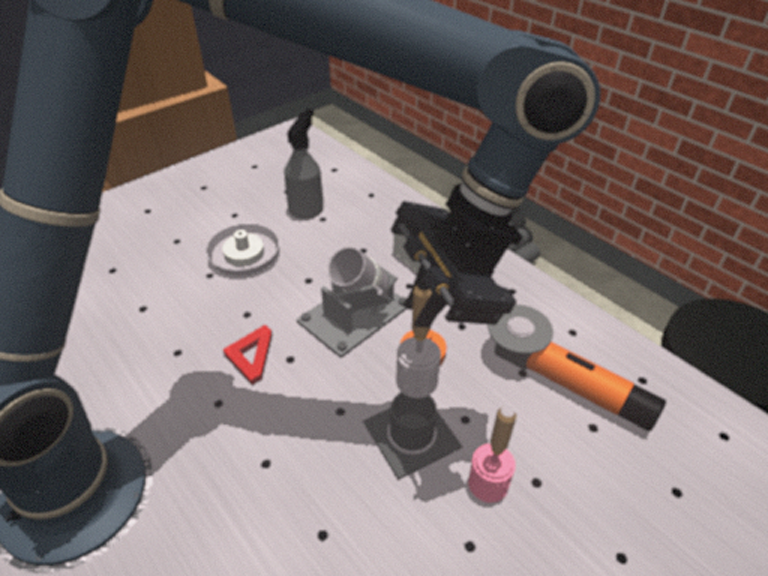

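{"api": "play_rows", "payload": {"targets": [[[1.84,0.36,0.82],[-0.046,-0.033,0.004]],[[1.86,0.31,0.77],[-0.046,-0.033,0.004]],[[1.9,0.28,0.73],[-0.046,-0.033,0.004]],[[1.91,0.23,0.67],[-0.046,-0.033,0.004]],[[1.94,0.19,0.62],[-0.046,-0.033,0.004]],[[1.96,0.16,0.56],[-0.046,-0.033,0.004]],[[1.97,0.13,0.51],[-0.046,-0.033,0.004]],[[2.0,0.1,0.44],[-0.046,-0.033,0.004]]]}}

```text
clock: 25.35
eef_pos: [0.4377, -0.0982, 0.2905]
orientation: [-0.498, -0.471, 0.482, 0.545]
ft_force: [-0.3, 0.2, -1.6]
finger_gap: 0.0249
```

{"api": "play_rows", "payload": {"targets": [[[2.0,0.07,0.38],[-0.046,-0.033,0.004]],[[2.02,0.05,0.32],[-0.046,-0.033,0.004]],[[2.03,0.02,0.25],[-0.046,-0.033,0.004]],[[2.03,0.01,0.19],[-0.046,-0.033,0.004]],[[2.04,-0.01,0.12],[-0.046,-0.033,0.004]],[[0,0,0],[0,0,0]],[[0,0,0],[0,0,0]],[[0,0,0],[0,0,0]]]}}

```text
clock: 26.35
eef_pos: [0.4285, 0.002, 0.2914]
orientation: [0.521, 0.561, -0.47, -0.439]
ft_force: [0.7, -0.3, -1.2]
finger_gap: 0.025
```

Run:
```python
from wp import *
from look import *
p,R,o=cur(); q=o['joint_pos']; print(p,o['ft_force'].round(1),o['finger_gap'],q.round(2))
t,Q=cang(.325); print((R.T@(t-p)*1000).round(1),Rot.from_matrix(R.T@Q).as_rotvec().round(4))
for n in ('side','wrist','top'): snap(n,n+'17.png')
a=axis()
for s in (.0,.115,.16,.235,.325): print(s,*[ (proj(n,B+s*a)*1.5).round(1) for n in ('side','wrist','top')])
im=cv2.imread('pics/side17.png'); cv2.imwrite('pics/s17c.png',cv2.resize(im[160:360,260:460],None,fx=3,fy=3))
im=cv2.imread('pics/top17.png'); cv2.imwrite('pics/t17c.png',cv2.resize(im[240:370,290:460],None,fx=4,fy=4))
```

```text
[0.42849075 0.00203245 0.29141247] [ 0.7 -0.3 -1.2] 0.024959949814256706 [-0.96 -0.21  0.74  2.12  0.19  1.01  1.34]
[ 1.1 -1.1  0.1] [-0.001  -0.0009  0.0028]
0.0 [370.8 285.9] [377.8 369.2] [358.  274.6]
0.115 [344.3 266.2] [378.  371.8] [359.2 301.4]
0.16 [332.6 257.4] [378.2 373.3] [359.7 313.2]
0.235 [310.9 241.3] [378.6 376.9] [360.7 335. ]
0.325 [280.6 218.7] [379.6 385.9] [362. 365.]
```

View pics/s17c.png

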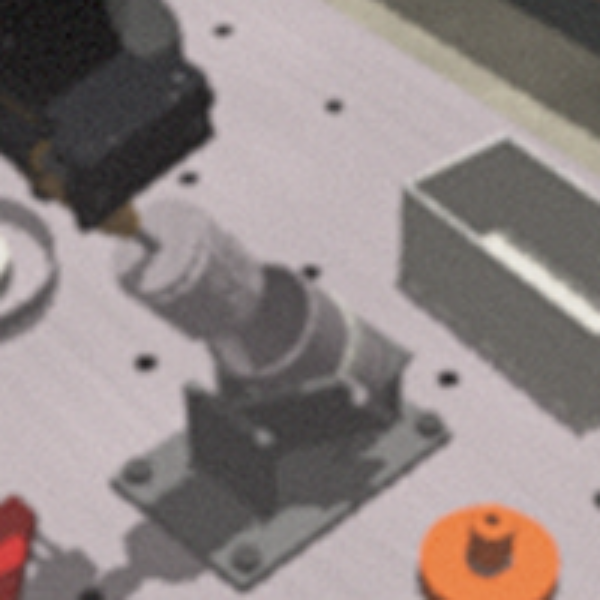

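View pics/wrist17.png

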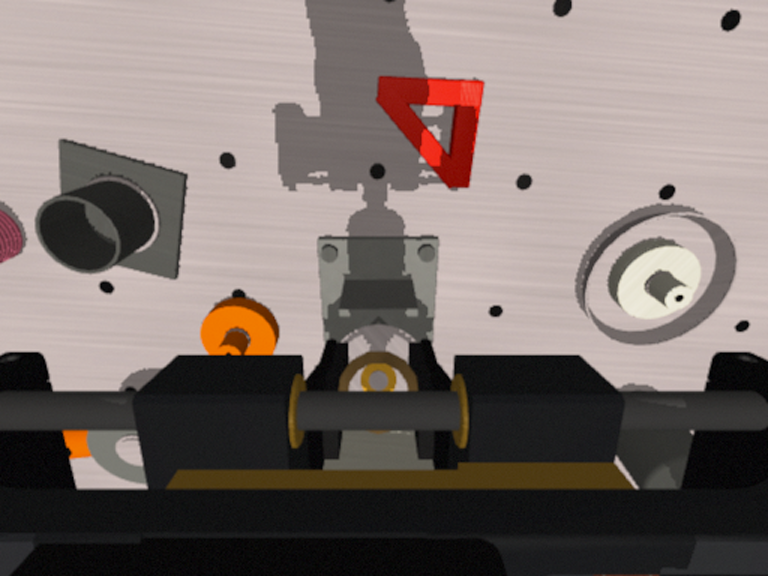

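View pics/t17c.png

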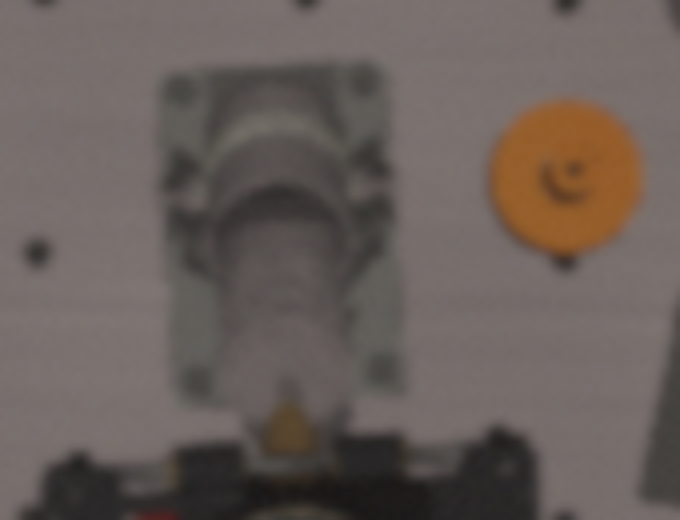

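Run:
```python
from wp import *
def enh(f,x0,y0,x1,y1,k,out):
    im=cv2.imread(f)[y0:y1,x0:x1]; im=cv2.resize(im,None,fx=k,fy=k,interpolation=cv2.INTER_CUBIC)
    im=cv2.GaussianBlur(im,(0,0),3); l=cv2.cvtColor(im,cv2.COLOR_BGR2GRAY); l=cv2.createCLAHE(4,(3,3)).apply(l)
    im=cv2.cvtColor(l,cv2.COLOR_GRAY2BGR)
    a=axis()
    n='top' if 'top' in f else 'side'
    def P(X): return tuple(int(v) for v in (proj(n,X)*1.5-[x0,y0])*k)
    cv2.line(im,P(B),P(B+.33*a),(0,0,255),1)
    # rim circle predicted, brush bottom circle r31 at s=.16
    e1=np.cross(a,[0,0,1]);e1/=np.linalg.norm(e1);e2=np.cross(a,e1)
    for s,r,c in ((.115,.038,(0,255,0)),(.16,.031,(255,128,0)),(.235,.031,(255,128,0))):
        pts=np.array([P(B+s*a+r*(np.cos(u)*e1+np.sin(u)*e2)) for u in np.linspace(0,6.28,60)]);cv2.polylines(im,[pts],True,c,1)
    cv2.imwrite(out,im)
enh('pics/side17.png',280,190,410,310,6,'pics/es.png')
enh('pics/top17.png',310,250,410,350,6,'pics/et.png')
```

View pics/es.png

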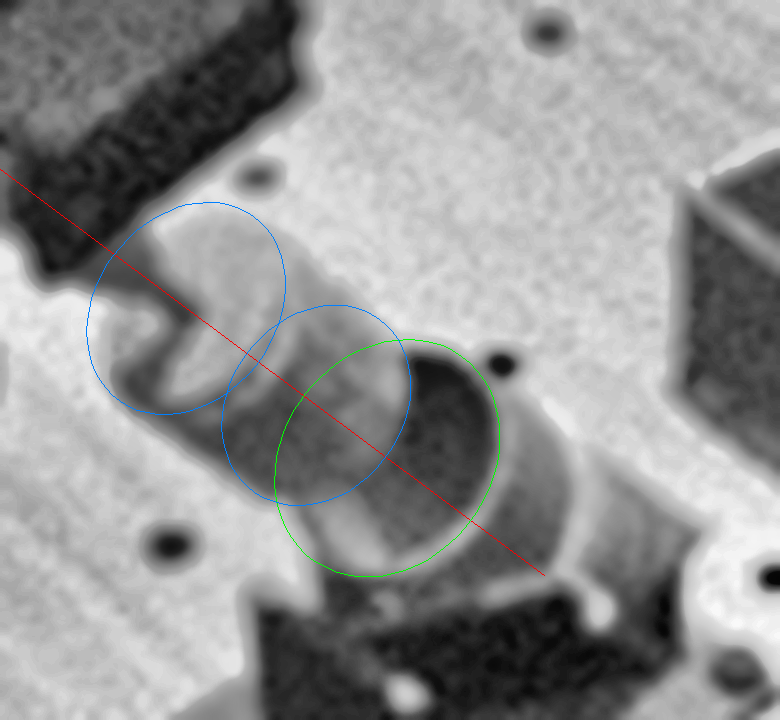

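View pics/et.png

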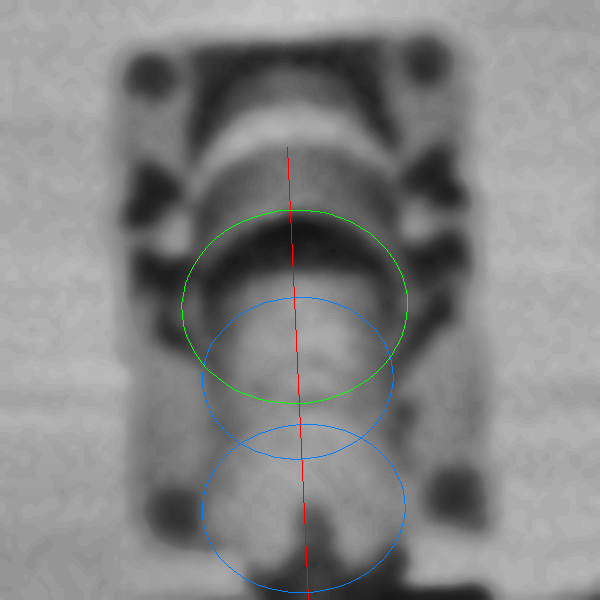

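Run:
```python
from wp import *
p,R,o=cur(); q=o['joint_pos']
t,Q=cang(.25); plan(p,R,t,Q,7,1)
q=go(q,t,Q,n=8)
```

```text
max shift 0.96 rot/row deg 0.02452905179311649
[[[0.01,0.95,-0.45],[-0.0,0.0,0.0]],[[0.0,0.96,-0.46],[-0.0,0.0,0.0]],[[0.01,0.95,-0.45],[-0.0,0.0,0.0]],[[0.0,0.95,-0.46],[-0.0,0.0,0.0]],[[0.01,0.96,-0.45],[-0.0,0.0,0.0]],[[0.01,0.95,-0.45],[-0.0,0.0,0.0]],[[0.0,0.95,-0.46],[-0.0,0.0,0.0]],[[0,0,0],[0,0,0]]]
           [-0.97  0.01  0.89  2.14 -0.    0.83  1.56] minmargin 0.144 j 2 err mm 0.0 rot/row 0.0 maxdq/row 0.04
```

{"api": "play_rows", "payload": {"targets": [[[0.02,0.95,-0.45],[0,0,0]],[[0.02,0.96,-0.46],[0,0,0]],[[0.01,0.95,-0.45],[0,0,0]],[[0.0,0.95,-0.46],[0,0,0]],[[0.01,0.96,-0.45],[0,0,0]],[[0.01,0.95,-0.45],[0,0,0]],[[0.0,0.95,-0.46],[0,0,0]],[[0,0,0],[0,0,0]]]}}

```text
clock: 27.5
eef_pos: [0.4708, 0.0069, 0.2304]
orientation: [0.521, 0.561, -0.471, -0.439]
ft_force: [-0.3, -0.6, -1.7]
finger_gap: 0.0248
```

```bash
cat > st.py <<'E'
from wp import *
import sys
p,R,o=cur(); q=o['joint_pos']
t,Q=cang(.1695); d=R.T@(p-t); 
print('gap',o['finger_gap'].round(4),'F',o['ft_force'].round(1),'M',o['moment'].round(2),'clock',o['clock'])
s=(p-R[:,1]*.019-B)@axis(); l=(p-R[:,1]*.019-B)-s*axis()
print('sg',round(s,4),'brush origin above floor mm',round((s-.1695)*1000,1),'lateral tool xz mm',(R.T@l*1000).round(1),'rot err',Rot.from_matrix(R.T@Q).as_rotvec().round(3),'F along axis',(o['ft_force']@axis()).round(1))
if len(sys.argv)>1:
    t,Q=cang(float(sys.argv[1])); plan(p,R,t,Q,int(sys.argv[2]),8-int(sys.argv[2])); go(q,t,Q,n=8)
E
python3 st.py .172 7; python3 -c "
from look import *
snap('side','s18.png'); im=cv2.imread('pics/s18.png'); cv2.imwrite('pics/s18c.png',cv2.resize(im[160:360,260:460],None,fx=3,fy=3))"
```

```text
Traceback (most recent call last):
  File "st.py", line 5, in <module>
    print('gap',o['finger_gap'].round(4),'F',o['ft_force'].round(1),'M',o['moment'].round(2),'clock',o['clock'])
                ^^^^^^^^^^^^^^^^^^^^^
AttributeError: 'float' object has no attribute 'round'
```

View pics/s18c.png

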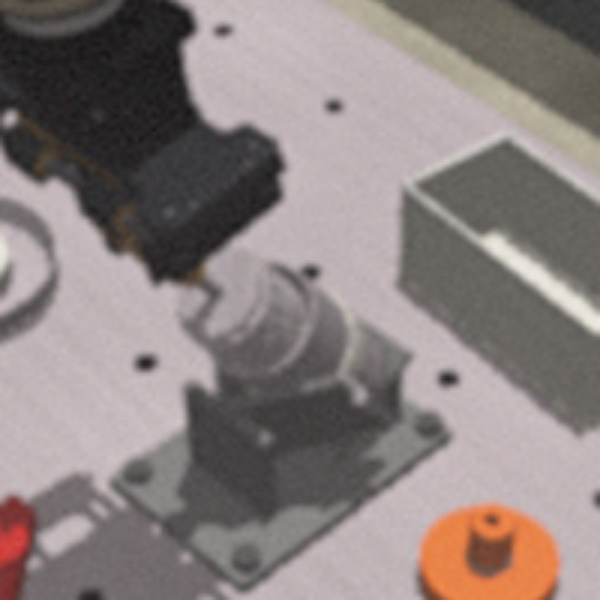

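Head is inside the mouth, forces nil. Continue to the bottom.

```bash
sed -i "s/o\['finger_gap'\].round(4)/round(o['finger_gap'],4)/" st.py; python3 st.py .172 7
```

```text
gap 0.025 F [-0.6 -0.1 -1.5] M [ 0.04  0.37 -0.04] clock 27.55
sg 0.2498 brush origin above floor mm 80.3 lateral tool xz mm [0.7 0.1 0.3] rot err [-0.002  0.001  0.002] F along axis -0.9
max shift 1.01 rot/row deg 0.02423215167380016
[[[-0.01,1.01,-0.48],[-0.0,0.0,0.0]],[[-0.02,1.0,-0.47],[-0.0,0.0,0.0]],[[-0.01,1.01,-0.48],[-0.0,0.0,0.0]],[[-0.02,1.0,-0.47],[-0.0,0.0,0.0]],[[-0.01,1.01,-0.48],[-0.0,0.0,0.0]],[[-0.01,1.0,-0.47],[-0.0,0.0,0.0]],[[-0.02,1.01,-0.48],[-0.0,0.0,0.0]],[[0,0,0],[0,0,0]]]
           [-0.82  0.24  0.85  2.12 -0.3   0.7   1.86] minmargin 0.314 j 4 err mm 0.0 rot/row 0.0 maxdq/row 0.04
```

{"api": "play_rows", "payload": {"targets": [[[0,1.01,-0.48],[0,0,0]],[[0,1.0,-0.47],[0,0,0]],[[0,1.01,-0.48],[0,0,0]],[[0,1.0,-0.47],[0,0,0]],[[0,1.01,-0.48],[0,0,0]],[[0,1.0,-0.47],[0,0,0]],[[0,1.01,-0.48],[0,0,0]],[[0,0,0],[0,0,0]]]}}

```text
clock: 28.55
eef_pos: [0.5157, 0.0105, 0.1672]
orientation: [0.521, 0.561, -0.47, -0.439]
ft_force: [0.8, -0.6, -1.2]
finger_gap: 0.025
```

```bash
python3 st.py .1695 3
```

```text
gap 0.025 F [ 0.8 -0.6 -1.2] M [0.04 0.32 0.01] clock 28.55
sg 0.1719 brush origin above floor mm 2.4 lateral tool xz mm [ 1.1 -0.  -0.1] rot err [-0.001  0.001  0.003] F along axis -1.4
max shift 0.08 rot/row deg 0.06663001884720572
[[[-0.04,0.07,-0.03],[-0.0,0.0,0.001]],[[-0.04,0.08,-0.03],[-0.0,0.0,0.001]],[[-0.04,0.07,-0.04],[-0.0,0.0,0.001]],[[0,0,0],[0,0,0]],[[0,0,0],[0,0,0]],[[0,0,0],[0,0,0]],[[0,0,0],[0,0,0]],[[0,0,0],[0,0,0]]]
           [-0.83  0.25  0.86  2.12 -0.32  0.7   1.87] minmargin 0.326 j 4 err mm 0.0 rot/row 0.0 maxdq/row 0.0
```

{"api": "play_rows", "payload": {"targets": [[[-0.02,0.09,-0.04],[0,0,0]],[[-0.02,0.09,-0.04],[0,0,0]],[[-0.02,0.09,-0.04],[0,0,0]],[[-0.02,0.04,-0.02],[0,0,0]],[[0,0,0],[0,0,0]],[[0,0,0],[0,0,0]],[[0,0,0],[0,0,0]],[[0,0,0],[0,0,0]]]}}

```text
clock: 29.55
eef_pos: [0.5177, 0.0099, 0.1648]
orientation: [0.521, 0.561, -0.47, -0.439]
ft_force: [0.3, 0.2, -2.0]
finger_gap: 0.025
```

```bash
python3 st.py .242 7
```

```text
gap 0.025 F [ 0.3  0.2 -2. ] M [0.01 0.36 0.05] clock 29.55
sg 0.1689 brush origin above floor mm -0.6 lateral tool xz mm [ 0.4 -0.1 -0.3] rot err [-0.001  0.001  0.003] F along axis -1.8
max shift 0.95 rot/row deg 0.03062625128807515
[[[-0.0,-0.94,0.45],[-0.0,0.0,0.0]],[[-0.0,-0.95,0.44],[-0.0,0.0,0.0]],[[-0.01,-0.94,0.45],[-0.0,0.0,0.0]],[[0.0,-0.95,0.44],[-0.0,0.0,0.0]],[[-0.0,-0.94,0.45],[-0.0,0.0,0.0]],[[-0.0,-0.95,0.45],[-0.0,0.0,0.0]],[[-0.01,-0.94,0.44],[-0.0,0.0,0.0]],[[0,0,0],[0,0,0]]]
           [-0.99  0.03  0.93  2.14 -0.04  0.81  1.6 ] minmargin 0.314 j 4 err mm 0.0 rot/row 0.0 maxdq/row 0.04
```

{"api": "play_rows", "payload": {"targets": [[[0,0.09,-0.04],[0,0,0]],[[0,0.09,-0.04],[0,0,0]],[[0,0.09,-0.04],[0,0,0]],[[0,0.09,-0.04],[0,0,0]],[[0,0,0],[0,0,0]],[[0,0,0],[0,0,0]],[[0,0,0],[0,0,0]],[[0,0,0],[0,0,0]]]}}

```text
clock: 30.55
eef_pos: [0.5174, 0.0096, 0.164]
orientation: [0.518, 0.561, -0.47, -0.442]
ft_force: [-25.6, -0.3, 42.7]
finger_gap: 0.025
```

```bash
python3 st.py .242 7
```

```text
gap 0.025 F [-25.6  -0.3  42.7] M [-0.03  3.92  0.14] clock 30.55
sg 0.1683 brush origin above floor mm -1.2 lateral tool xz mm [0.1 0.1 0.3] rot err [-0.007  0.     0.009] F along axis 49.7
max shift 0.96 rot/row deg 0.09222939196003496
[[[0.01,-0.95,0.45],[-0.001,0.0,0.001]],[[-0.0,-0.96,0.44],[-0.001,0.0,0.001]],[[0.0,-0.95,0.44],[-0.001,0.0,0.001]],[[0.01,-0.95,0.45],[-0.001,0.0,0.001]],[[-0.0,-0.96,0.44],[-0.001,0.0,0.001]],[[-0.0,-0.95,0.44],[-0.001,0.0,0.001]],[[-0.0,-0.96,0.44],[-0.001,0.0,0.001]],[[0,0,0],[0,0,0]]]
           [-0.99  0.03  0.93  2.14 -0.04  0.81  1.6 ] minmargin 0.314 j 4 err mm 0.0 rot/row 0.1 maxdq/row 0.04
```

{"api": "play_rows", "payload": {"targets": [[[0,-1.0,0.465],[0,0,0]],[[0,-1.0,0.465],[0,0,0]],[[0,-1.0,0.465],[0,0,0]],[[0,-1.0,0.465],[0,0,0]],[[0,-1.0,0.465],[0,0,0]],[[0,-1.0,0.465],[0,0,0]],[[0,-1.0,0.465],[0,0,0]],[[0,0,0],[0,0,0]]]}}

```text
clock: 31.55
eef_pos: [0.4758, 0.0069, 0.2253]
orientation: [0.521, 0.562, -0.469, -0.439]
ft_force: [-0.1, 0.9, -1.7]
finger_gap: 0.0252
```

```bash
python3 st.py .1675 7;  python3 -c "
from look import *
snap('side','s19.png'); im=cv2.imread('pics/s19.png'); cv2.imwrite('pics/s19c.png',cv2.resize(im[160:360,260:460],None,fx=3,fy=3))"
```

```text
gap 0.0252 F [-0.1  0.9 -1.7] M [0.03 0.32 0.01] clock 31.55
sg 0.2425 brush origin above floor mm 73.0 lateral tool xz mm [ 0.3 -0.3 -0.5] rot err [0.001 0.002 0.005] F along axis -1.4
max shift 0.98 rot/row deg 0.043429244524469314
[[[-0.01,0.98,-0.44],[0.0,0.0,0.001]],[[-0.01,0.97,-0.45],[0.0,0.0,0.001]],[[-0.01,0.98,-0.44],[0.0,0.0,0.001]],[[-0.01,0.97,-0.45],[0.0,0.0,0.001]],[[-0.01,0.98,-0.44],[0.0,0.0,0.001]],[[-0.0,0.97,-0.44],[0.0,0.0,0.001]],[[-0.01,0.98,-0.45],[0.0,0.0,0.001]],[[0,0,0],[0,0,0]]]
           [-0.83  0.26  0.87  2.12 -0.33  0.7   1.88] minmargin 0.313 j 4 err mm 0.0 rot/row 0.0 maxdq/row 0.04
```

View pics/s19c.png

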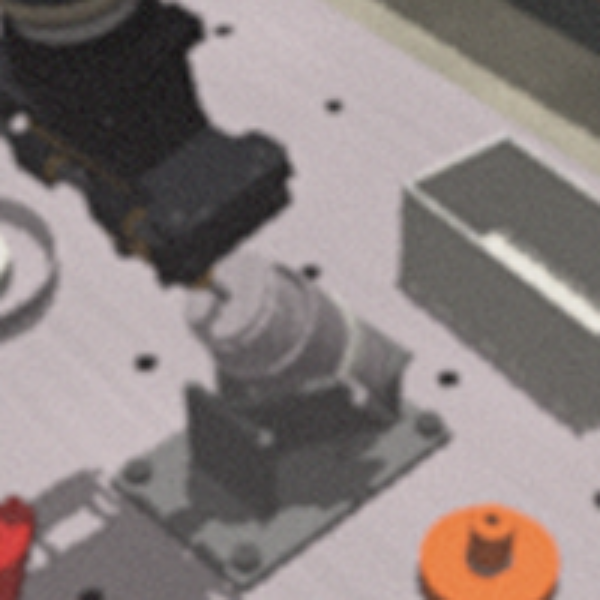

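{"api": "play_rows", "payload": {"targets": [[[-0.01,0.98,-0.45],[0,0,0]],[[-0.01,0.98,-0.45],[0,0,0]],[[-0.01,0.98,-0.45],[0,0,0]],[[-0.01,0.98,-0.45],[0,0,0]],[[-0.01,0.98,-0.45],[0,0,0]],[[0,0.98,-0.45],[0,0,0]],[[0,0.98,-0.45],[0,0,0]],[[0,0,0],[0,0,0]]]}}

```text
clock: 32.6
eef_pos: [0.5173, 0.0092, 0.1626]
orientation: [0.519, 0.561, -0.471, -0.441]
ft_force: [-9.2, 0.9, 12.5]
finger_gap: 0.0251
```

```bash
python3 st.py .242 7
```

```text
gap 0.0251 F [-9.2  0.9 12.5] M [0.07 1.99 0.08] clock 32.6
sg 0.1673 brush origin above floor mm -2.2 lateral tool xz mm [-0.3  0.5  1.1] rot err [-0.006  0.001  0.005] F along axis 15.5
max shift 0.98 rot/row deg 0.06228927300249924
[[[0.01,-0.97,0.44],[-0.001,0.0,0.001]],[[0.01,-0.98,0.44],[-0.001,0.0,0.001]],[[0.0,-0.97,0.43],[-0.001,0.0,0.001]],[[0.01,-0.97,0.44],[-0.001,0.0,0.001]],[[0.0,-0.98,0.44],[-0.001,0.0,0.001]],[[0.01,-0.97,0.43],[-0.001,0.0,0.001]],[[-0.0,-0.98,0.43],[-0.001,0.0,0.001]],[[0,0,0],[0,0,0]]]
           [-1.02  0.03  0.96  2.14 -0.04  0.81  1.6 ] minmargin 0.313 j 4 err mm 0.0 rot/row 0.1 maxdq/row 0.05
```

{"api": "play_rows", "payload": {"targets": [[[0,-0.99,0.45],[0,0,0]],[[0.01,-0.99,0.45],[0,0,0]],[[0.01,-0.99,0.44],[0,0,0]],[[0.01,-0.99,0.45],[0,0,0]],[[0,-0.99,0.45],[0,0,0]],[[0.01,-0.99,0.44],[0,0,0]],[[0,-0.99,0.45],[0,0,0]],[[0,0,0],[0,0,0]]]}}

```text
clock: 33.6
eef_pos: [0.476, 0.0068, 0.2263]
orientation: [0.521, 0.563, -0.469, -0.439]
ft_force: [0.5, -0.1, -0.9]
finger_gap: 0.0251
```

```bash
python3 st.py .1665 7
```

```text
gap 0.0251 F [ 0.5 -0.1 -0.9] M [ 0.08  0.36 -0.  ] clock 33.6
sg 0.2432 brush origin above floor mm 73.7 lateral tool xz mm [ 0.2 -0.5 -1.2] rot err [0.001 0.002 0.006] F along axis -1.0
max shift 1.01 rot/row deg 0.0493800585520718
[[[-0.01,1.0,-0.44],[0.0,0.0,0.001]],[[-0.01,1.0,-0.45],[0.0,0.0,0.001]],[[-0.01,1.0,-0.44],[0.0,0.0,0.001]],[[-0.01,1.01,-0.45],[0.0,0.0,0.001]],[[-0.0,1.0,-0.44],[0.0,0.0,0.001]],[[-0.01,1.0,-0.45],[0.0,0.0,0.001]],[[-0.01,1.0,-0.44],[0.0,0.0,0.001]],[[0,0,0],[0,0,0]]]
           [-0.85  0.27  0.89  2.12 -0.35  0.7   1.9 ] minmargin 0.314 j 4 err mm 0.0 rot/row 0.0 maxdq/row 0.05
```

{"api": "play_rows", "payload": {"targets": [[[-0.01,0.99,-0.44],[0,0,0]],[[-0.01,0.99,-0.44],[0,0,0]],[[-0.01,0.99,-0.44],[0,0,0]],[[-0.01,1.0,-0.45],[0,0,0]],[[0,1.0,-0.44],[0,0,0]],[[-0.01,1.0,-0.45],[0,0,0]],[[-0.01,1.0,-0.44],[0,0,0]],[[0,0,0],[0,0,0]]]}}

```text
clock: 34.6
eef_pos: [0.5181, 0.0089, 0.1622]
orientation: [0.52, 0.561, -0.47, -0.44]
ft_force: [-4.9, 1.0, 4.4]
finger_gap: 0.0249
```

```bash
python3 st.py .242 7
```

```text
gap 0.0249 F [-4.9  1.   4.4] M [0.11 1.1  0.08] clock 34.6
sg 0.1665 brush origin above floor mm -3.0 lateral tool xz mm [-0.7  0.4  0.8] rot err [-0.003  0.001  0.004] F along axis 6.3
max shift 0.99 rot/row deg 0.03888289901880256
[[[0.01,-0.98,0.45],[-0.0,0.0,0.001]],[[0.01,-0.98,0.44],[-0.0,0.0,0.001]],[[0.02,-0.98,0.45],[-0.0,0.0,0.001]],[[0.01,-0.99,0.45],[-0.0,0.0,0.001]],[[0.0,-0.98,0.44],[-0.0,0.0,0.001]],[[0.01,-0.98,0.45],[-0.0,0.0,0.001]],[[0.01,-0.98,0.45],[-0.0,0.0,0.001]],[[0,0,0],[0,0,0]]]
           [-1.05  0.03  0.99  2.14 -0.04  0.81  1.61] minmargin 0.294 j 3 err mm 0.0 rot/row 0.0 maxdq/row 0.05
```

{"api": "play_rows", "payload": {"targets": [[[0.01,-0.99,0.45],[0,0,0]],[[0.01,-0.99,0.45],[0,0,0]],[[0.01,-0.99,0.45],[0,0,0]],[[0.01,-0.99,0.45],[0,0,0]],[[0,-0.98,0.44],[0,0,0]],[[0.01,-0.98,0.45],[0,0,0]],[[0.01,-0.98,0.45],[0,0,0]],[[0,0,0],[0,0,0]]]}}

```text
clock: 35.6
eef_pos: [0.4757, 0.0067, 0.2254]
orientation: [0.521, 0.563, -0.469, -0.439]
ft_force: [-0.0, 0.0, -1.6]
finger_gap: 0.0248
```

```bash
python3 st.py .33 8;  python3 -c "
from look import *
snap('side','s20.png'); im=cv2.imread('pics/s20.png'); cv2.imwrite('pics/s20c.png',cv2.resize(im[160:360,260:460],None,fx=3,fy=3))"
```

```text
gap 0.0248 F [-0.   0.  -1.6] M [0.07 0.35 0.05] clock 35.6
sg 0.2427 brush origin above floor mm 73.2 lateral tool xz mm [ 0.2 -0.2 -0.5] rot err [0.001 0.002 0.006] F along axis -1.3
max shift 0.99 rot/row deg 0.042839563989908375
[[[0.0,-0.99,0.47],[0.0,0.0,0.001]],[[0.0,-0.98,0.46],[0.0,0.0,0.001]],[[0.01,-0.99,0.47],[0.0,0.0,0.001]],[[-0.0,-0.99,0.47],[0.0,0.0,0.001]],[[-0.01,-0.98,0.46],[0.0,0.0,0.001]],[[0.0,-0.99,0.47],[0.0,0.0,0.001]],[[-0.0,-0.99,0.47],[0.0,0.0,0.001]],[[-0.0,-0.99,0.46],[0.0,0.0,0.001]]]
           [-1.04 -0.24  0.79  2.11  0.24  1.04  1.28] minmargin 0.087 j 2 err mm 0.0 rot/row 0.0 maxdq/row 0.06
```

View pics/s20c.png

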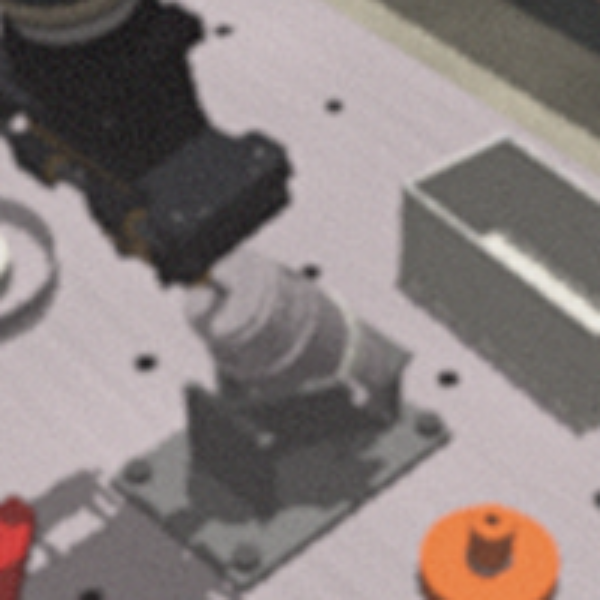

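{"api": "play_rows", "payload": {"targets": [[[0,-0.95,0.45],[0,0,0]],[[0,-0.95,0.45],[0,0,0]],[[0,-0.95,0.45],[0,0,0]],[[0,-0.95,0.45],[0,0,0]],[[0,-0.95,0.45],[0,0,0]],[[0,-0.95,0.45],[0,0,0]],[[0,-0.95,0.45],[0,0,0]],[[0,-0.95,0.45],[0,0,0]]]}}

```text
clock: 36.65
eef_pos: [0.4268, 0.0028, 0.294]
orientation: [0.521, 0.561, -0.47, -0.439]
ft_force: [-0.1, 0.4, -1.4]
finger_gap: 0.0253
```

```bash
cat > ret.py <<'E'
from wp import *
P0=np.array([0.45424,-0.26127,0.16026]); R0=np.array([[0.3459,-0.3946,-0.8512],[0.9383,0.1447,0.3142],[-0.0008,-0.9074,0.4203]]); R0=Rot.from_matrix(R0).as_matrix()
E
python3 - <<'E'
from ret import *
p,R,o=cur(); q=o['joint_pos']; print(p,o['ft_force'],q.round(2))
t=P0+[0,0,.13]; go(q,t,R0,n=13); plan(p,R,t,R0,13,3)
E
```

```text
[0.42676809 0.00275676 0.2939515 ] [-0.05981885  0.35083663 -1.38137747] [-1.05 -0.24  0.8   2.12  0.23  1.03  1.29]
           [-0.26  0.61  1.09  1.58 -0.33  1.67  2.11] minmargin 0.068 j 3 err mm 0.1 rot/row 3.3 maxdq/row 0.14
max shift 2.04 rot/row deg 3.2513267580419076
[[[-2.04,0.03,-0.06],[0.046,0.033,-0.004]],[[-2.04,0.02,-0.13],[0.046,0.033,-0.004]],[[-2.03,0.01,-0.19],[0.046,0.033,-0.004]],[[-2.03,-0.02,-0.27],[0.046,0.033,-0.004]],[[-2.01,-0.03,-0.32],[0.046,0.033,-0.004]],[[-2.01,-0.06,-0.4],[0.046,0.033,-0.004]],[[-1.98,-0.09,-0.45],[0.046,0.033,-0.004]],[[-1.98,-0.12,-0.52],[0.046,0.033,-0.004]]]
[[[-1.95,-0.15,-0.57],[0.046,0.033,-0.004]],[[-1.93,-0.19,-0.63],[0.046,0.033,-0.004]],[[-1.92,-0.22,-0.68],[0.046,0.033,-0.004]],[[-1.88,-0.27,-0.74],[0.046,0.033,-0.004]],[[-1.86,-0.3,-0.78],[0.046,0.033,-0.004]],[[0,0,0],[0,0,0]],[[0,0,0],[0,0,0]],[[0,0,0],[0,0,0]]]
```

{"api": "play_rows", "payload": {"targets": [[[-2.04,0.03,-0.06],[0.046,0.033,-0.004]],[[-2.04,0.02,-0.13],[0.046,0.033,-0.004]],[[-2.03,0.01,-0.19],[0.046,0.033,-0.004]],[[-2.03,-0.02,-0.27],[0.046,0.033,-0.004]],[[-2.01,-0.03,-0.32],[0.046,0.033,-0.004]],[[-2.01,-0.06,-0.4],[0.046,0.033,-0.004]],[[-1.98,-0.09,-0.45],[0.046,0.033,-0.004]],[[-1.98,-0.12,-0.52],[0.046,0.033,-0.004]]]}}

```text
clock: 37.65
eef_pos: [0.4447, -0.1599, 0.2909]
orientation: [-0.479, -0.411, 0.486, 0.604]
ft_force: [-0.3, 0.2, -1.4]
finger_gap: 0.0247
```

{"api": "play_rows", "payload": {"targets": [[[-1.95,-0.15,-0.57],[0.046,0.033,-0.004]],[[-1.93,-0.19,-0.63],[0.046,0.033,-0.004]],[[-1.92,-0.22,-0.68],[0.046,0.033,-0.004]],[[-1.88,-0.27,-0.74],[0.046,0.033,-0.004]],[[-1.86,-0.3,-0.78],[0.046,0.033,-0.004]],[[0,0,0],[0,0,0]],[[0,0,0],[0,0,0]],[[0,0,0],[0,0,0]]]}}

```text
clock: 38.65
eef_pos: [0.4548, -0.2603, 0.29]
orientation: [-0.442, -0.308, 0.482, 0.691]
ft_force: [-0.2, -0.7, -1.9]
finger_gap: 0.025
```

Run:
```python
from ret import *
from look import *
p,R,o=cur(); q=o['joint_pos']; print(p,o['ft_force'].round(1),q.round(2))
t=P0+[0,0,.13]; print((R.T@(t-p)*1000).round(1),Rot.from_matrix(R.T@R0).as_rotvec().round(4))
for n in('side','top'):
  snap(n,n+'21.png')
a=cv2.imread('pics/s16.png')[300:480,360:480]; b=cv2.imread('pics/side21.png')[300:480,360:480]
cv2.imwrite('pics/cmp.png',cv2.resize(np.hstack([a,b]),None,fx=3,fy=3))
im=cv2.imread('pics/top21.png'); cv2.imwrite('pics/t21c.png',cv2.resize(im[290:400,420:540],None,fx=5,fy=5))
```

```text
[ 0.45479278 -0.26025361  0.28997592] [-0.2 -0.7 -1.9] [-0.27  0.61  1.11  1.58 -0.33  1.67  2.11]
[-1.1 -0.2  0.3] [0.0006 0.0017 0.0004]
```

View pics/cmp.png

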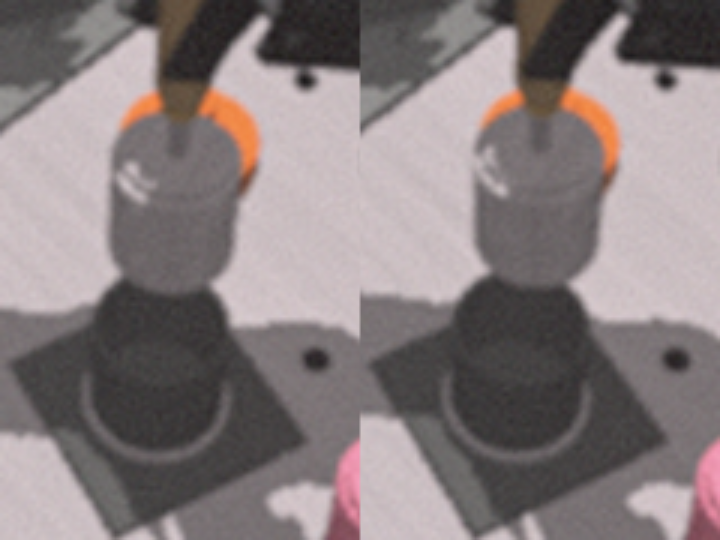

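View pics/t21c.png

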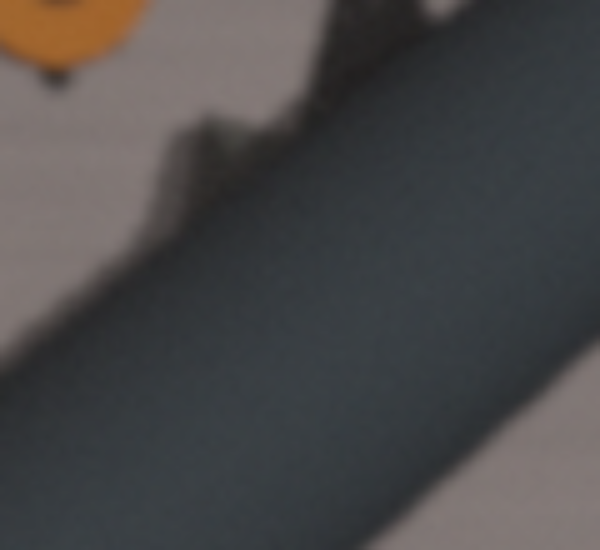

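Run:
```python
from ret import *
p,R,o=cur(); plan(p,R,P0+[0,0,.062],R0,7,1)
```

```text
max shift 0.88 rot/row deg 0.013758216747445259
[[[-0.01,0.88,-0.4],[0.0,0.0,0.0]],[[-0.02,0.88,-0.41],[0.0,0.0,0.0]],[[-0.01,0.88,-0.4],[0.0,0.0,0.0]],[[-0.02,0.88,-0.41],[0.0,0.0,0.0]],[[-0.01,0.88,-0.4],[0.0,0.0,0.0]],[[-0.02,0.88,-0.4],[0.0,0.0,0.0]],[[-0.01,0.88,-0.41],[0.0,0.0,0.0]],[[0,0,0],[0,0,0]]]
```

{"api": "play_rows", "payload": {"targets": [[[-0.03,0.88,-0.4],[0,0,0]],[[-0.03,0.88,-0.41],[0,0,0]],[[-0.02,0.88,-0.4],[0,0,0]],[[-0.01,0.88,-0.41],[0,0,0]],[[-0.01,0.88,-0.4],[0,0,0]],[[0,0.88,-0.4],[0,0,0]],[[0,0.88,-0.41],[0,0,0]],[[0,0,0],[0,0,0]]]}}

```text
clock: 39.75
eef_pos: [0.4538, -0.2618, 0.2212]
orientation: [-0.441, -0.307, 0.482, 0.692]
ft_force: [-0.3, -0.7, -1.8]
finger_gap: 0.025
```

Run:
```python
from ret import *
from look import *
p,R,o=cur(); print(p,(R.T@(P0+[0,0,.062]-p)*1000).round(1),o['ft_force'].round(1))
snap('side','s22.png');snap('wrist','w22.png')
b=cv2.imread('pics/s22.png')[300:480,340:500]
cv2.imwrite('pics/s22c.png',cv2.resize(b,None,fx=3.3,fy=3.3))
plan(p,R,P0+[0,0,.04],R0,6,2)
```

```text
[ 0.45381949 -0.26176699  0.22119174] [ 0.6 -1.1  0.2] [-0.3 -0.7 -1.8]
max shift 0.32 rot/row deg 0.014397301571207144
[[[0.01,0.31,-0.15],[-0.0,-0.0,0.0]],[[0.01,0.32,-0.15],[-0.0,-0.0,0.0]],[[0.01,0.31,-0.15],[-0.0,-0.0,0.0]],[[0.01,0.32,-0.15],[-0.0,-0.0,0.0]],[[0.01,0.31,-0.15],[-0.0,-0.0,0.0]],[[0.01,0.32,-0.15],[-0.0,-0.0,0.0]],[[0,0,0],[0,0,0]],[[0,0,0],[0,0,0]]]
```

View pics/s22c.png

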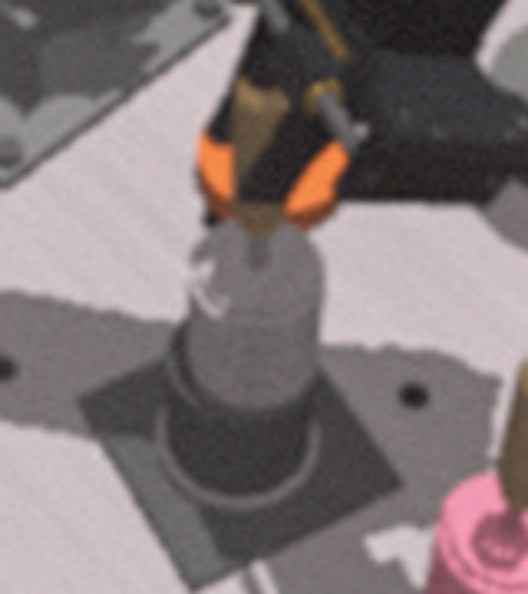

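View pics/w22.png

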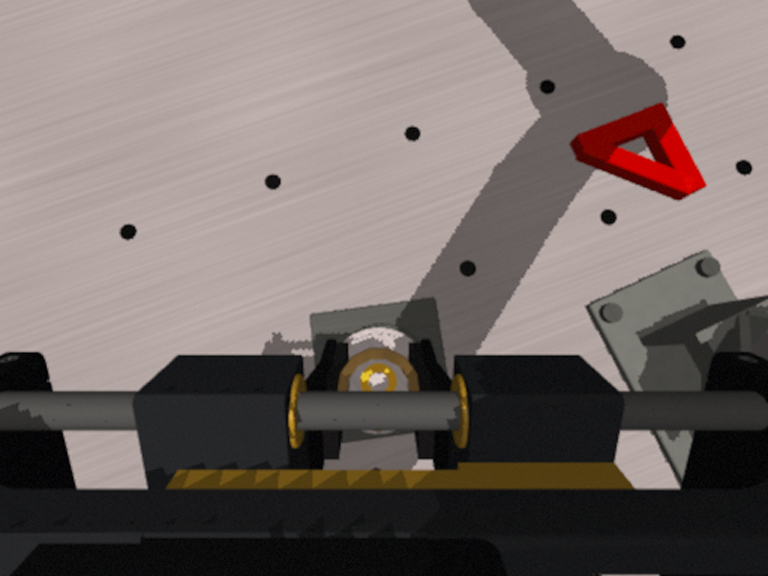

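{"api": "play_rows", "payload": {"targets": [[[0.05,0.05,0.1],[0,0,0]],[[0.01,0.31,-0.15],[0,0,0]],[[0.01,0.31,-0.15],[0,0,0]],[[0,0.31,-0.15],[0,0,0]],[[0,0.31,-0.15],[0,0,0]],[[0,0.31,-0.15],[0,0,0]],[[0,0.31,-0.15],[0,0,0]],[[0,0,0],[0,0,0]]]}}

```text
clock: 40.85
eef_pos: [0.4535, -0.2611, 0.201]
orientation: [-0.442, -0.307, 0.482, 0.691]
ft_force: [0.1, -0.0, -1.4]
finger_gap: 0.0251
```

Run:
```python
from ret import *
from look import *
p,R,o=cur(); print(p,(p-P0).round(4),o['ft_force'].round(1),o['moment'].round(2))
snap('side','s23.png')
b=cv2.imread('pics/s23.png')[300:480,340:500]
cv2.imwrite('pics/s23c.png',cv2.resize(b,None,fx=3.3,fy=3.3))
```

```text
[ 0.45345155 -0.26109448  0.20097679] [-0.0008  0.0002  0.0407] [ 0.1 -0.  -1.4] [-0.22 -0.53  0.01]
```

View pics/s23c.png

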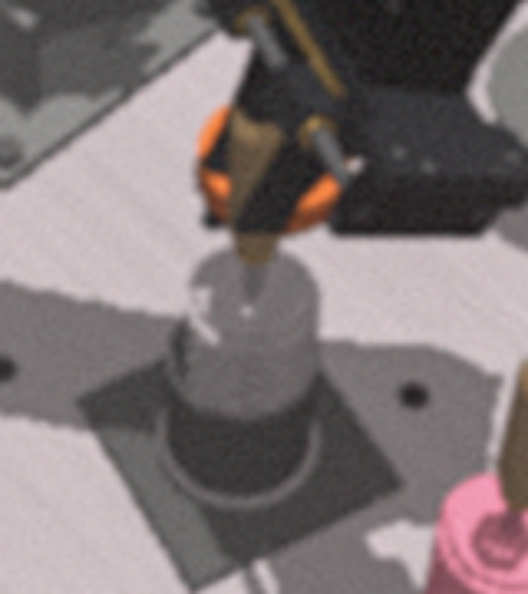

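{"api": "play_rows", "payload": {"targets": [[[0.01,0.45,-0.21],[0,0,0]],[[0,0.45,-0.21],[0,0,0]],[[0,0.45,-0.22],[0,0,0]],[[0,0.45,-0.22],[0,0,0]],[[0,0.45,-0.22],[0,0,0]],[[0,0.45,-0.22],[0,0,0]],[[0,0.45,-0.22],[0,0,0]],[[0,0,0],[0,0,0]]]}}

```text
clock: 41.9
eef_pos: [0.454, -0.2611, 0.1659]
orientation: [-0.442, -0.307, 0.482, 0.691]
ft_force: [-0.3, 0.4, -1.8]
finger_gap: 0.0249
```

Run:
```python
from ret import *
p,R,o=cur(); print(p,(p-P0).round(4),o['ft_force'].round(1),o['moment'].round(2))
```

```text
[ 0.45397715 -0.2611336   0.16587231] [-0.0003  0.0001  0.0056] [-0.3  0.4 -1.8] [-0.18 -0.59 -0.01]
```

{"api": "play_rows", "payload": {"targets": [[[0,0.14,-0.06],[0,0,0]],[[0,0.14,-0.06],[0,0,0]],[[0,0.14,-0.06],[0,0,0]],[[0,0.14,-0.06],[0,0,0]],[[0,0.05,-0.02],[0,0,0]],[[0,0,0],[0,0,0]],[[0,0,0],[0,0,0]],[[0,0,0],[0,0,0]]]}}

```text
clock: 42.9
eef_pos: [0.4539, -0.2613, 0.1597]
orientation: [-0.442, -0.308, 0.482, 0.691]
ft_force: [1.0, -0.0, -1.4]
finger_gap: 0.025
```

Run:
```python
from ret import *
p,R,o=cur(); print(p,(p-P0).round(4),o['ft_force'].round(1),o['moment'].round(2))
```

```text
[ 0.45392821 -0.26129488  0.15970882] [-0.0003 -0.     -0.0006] [ 1.  -0.  -1.4] [-0.21 -0.59  0.02]
```

{"api": "play_rows", "payload": {"targets": [[[0,0.09,-0.04],[0,0,0]],[[0,0.09,-0.04],[0,0,0]],[[0,0.05,-0.02],[0,0,0]],[[0,0,0],[0,0,0]],[[0,0,0],[0,0,0]],[[0,0,0],[0,0,0]],[[0,0,0],[0,0,0]],[[0,0,0],[0,0,0]]]}}

```text
clock: 43.9
eef_pos: [0.454, -0.2615, 0.1583]
orientation: [-0.442, -0.308, 0.482, 0.691]
ft_force: [1.2, 0.7, 6.6]
finger_gap: 0.0248
```

Run:
```python
from ret import *
from look import *
p,R,o=cur(); print(p,(p-P0).round(4),o['ft_force'].round(1),o['moment'].round(2))
snap('side','s24.png')
b=cv2.imread('pics/s24.png')[300:480,340:500]
cv2.imwrite('pics/s24c.png',cv2.resize(b,None,fx=3.3,fy=3.3))
```

```text
[ 0.45404923 -0.26151318  0.1582729 ] [-0.0002 -0.0002 -0.002 ] [1.2 0.7 6.6] [ 0.22 -0.06 -0.1 ]
```

View pics/s24c.png

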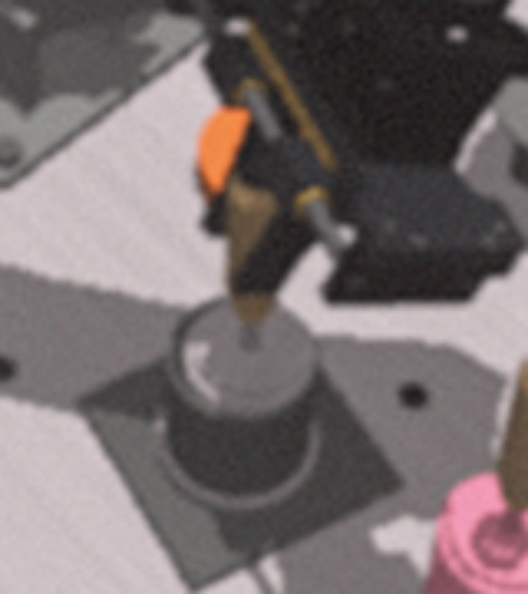

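Seated, floor contact (≈8 N). Release and retreat along the tool axis.

{"api": "play_rows", "payload": {"targets": [[[0,0,0],[0,0,0]],[[0,0,0],[0,0,0]],[[0,0,0],[0,0,0]],[[0,0,0],[0,0,0]],[[0,0,0],[0,0,0]],[[0,0,0],[0,0,0]],[[0,0,0],[0,0,0]],[[0,0,0],[0,0,0]]], "hand": -1}}

```text
clock: 44.95
eef_pos: [0.4538, -0.2613, 0.1571]
orientation: [-0.442, -0.308, 0.482, 0.691]
ft_force: [0.2, 0.4, 0.4]
finger_gap: 0.086
```

Run:
```python
from ret import *
from look import *
p,R,o=cur(); print(p,o['ft_force'].round(1),o['finger_gap'])
snap('wrist','w25.png')
go(o['joint_pos'],p-R[:,1]*.16,R,n=16)
```

```text
[ 0.45383196 -0.2612621   0.15714852] [0.2 0.4 0.4] 0.0860358268911302
           [-0.17  0.71  1.06  1.38 -0.39  1.77  2.1 ] minmargin 0.217 j 6 err mm 0.0 rot/row 0.0 maxdq/row 0.02
```

View pics/w25.png

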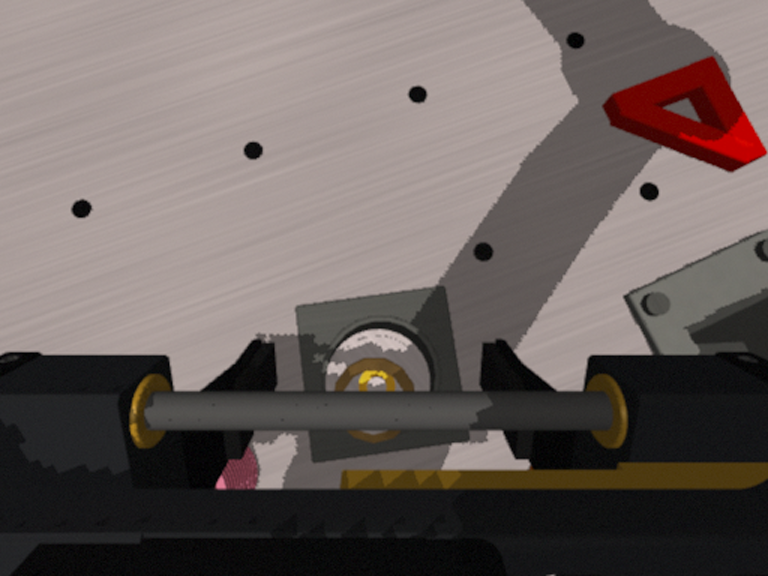

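Brush stands free between the open fingers (handle at ~(375, 400), bristles in the tube). Retreating.

{"api": "play_rows", "payload": {"targets": [[[0,-1.0,0],[0,0,0]],[[0,-1.5,0],[0,0,0]],[[0,-2.0,0],[0,0,0]],[[0,-2.2,0],[0,0,0]],[[0,-2.2,0],[0,0,0]],[[0,-2.2,0],[0,0,0]],[[0,-2.2,0],[0,0,0]],[[0,-2.2,0],[0,0,0]]]}}

```text
clock: 46.0
eef_pos: [0.5156, -0.284, 0.2996]
orientation: [-0.442, -0.308, 0.482, 0.691]
ft_force: [-0.1, -0.1, -0.6]
finger_gap: 0.0867
```

{"api": "play_rows", "payload": {"targets": [[[0,0,0],[0,0,0]],[[0,0,0],[0,0,0]],[[0,0,0],[0,0,0]],[[0,0,0],[0,0,0]],[[0,0,0],[0,0,0]],[[0,0,0],[0,0,0]],[[0,0,0],[0,0,0]],[[0,0,0],[0,0,0]]]}}

```text
clock: 47.0
eef_pos: [0.515, -0.2837, 0.2978]
orientation: [-0.442, -0.308, 0.482, 0.691]
ft_force: [0.1, 0.0, -0.0]
finger_gap: 0.0873
```

Run:
```python
from look import *
p,R,o=cur(); print(p,o['ft_force'].round(1),o['clock'])
snap('side','s26.png')
```

```text
[ 0.51504001 -0.28366721  0.29781518] [ 0.1  0.  -0. ] 47.0
```

View pics/s26.png

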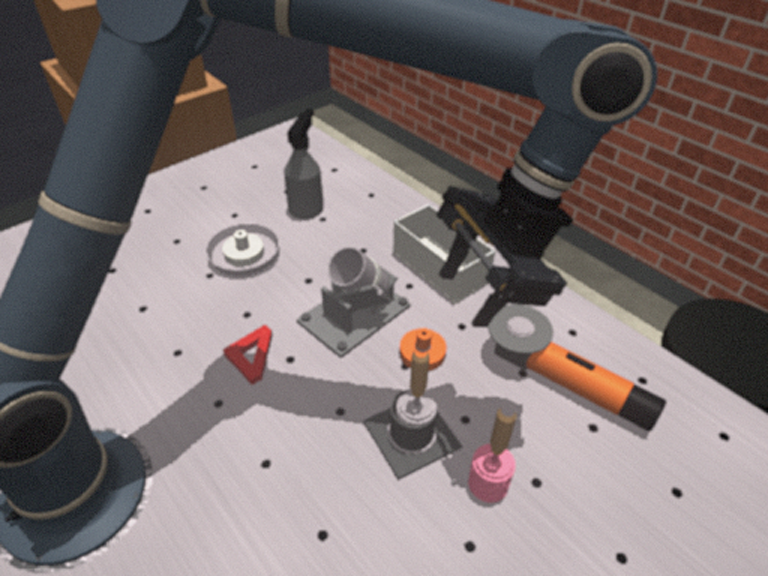

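The brush stands upright in its stand (handle end at ~(420, 352)), the cap lies flat in the dish at ~(243, 246), the bystanders have not moved and the arm is clear.

```bash
python3 -c "
from rig import robot
print(robot.hand_in())"
```

```text
the job is handed in; nothing more can be done
None
```

The job is done and handed in at about 47 s of the 67 s allowed.

- **Cap:** I pulled it off along the canister's axis and laid it flat, fitting up, in the dish.
- **Strokes:** I scrubbed three times. Each stroke went down to floor contact (about 50, 15 and 6 N along the axis) and came back up until about half the bristle head (39 of 75 mm) was out of the mouth.
- **Brush:** I stood it back in its stand, bristles down, pressed lightly to the stand's floor, and released it.

**Last checks:** The final side picture shows the cap flat in the dish and the brush upright in its tube. The bystanders look unmoved and the arm is clear. The measured force is about 0 N.

**What disagreed:**
- The first approach, with the tool in line with the canister, ran into joint limits without any contact. I swung the arm round to free it and gripped the cap and brush with the tool pitched 25° to their axes instead.
- The wrist camera differed from the fixed cameras by about 2 to 4 mm. I split the difference or followed the wrist camera.
- The first floor contact pressed harder than I meant to. The brush slid about 2 mm in the grip, and I allowed for this on the later strokes and when putting it back.

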